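# Fold back the mixer's dust cover and shake up the tall jar

### The arm

A 7-joint arm with a two-finger parallel gripper is mounted at the origin on the work surface. World frame = base frame: x ahead of the robot, y to its left, z up, the work surface at z = 0. Lengths are in m, angles in rad, forces in N, time in s.
With the tool pointing down it reaches from about 0.425 to 0.925 m from the base axis. Payload 6.8 kg.
Tool frame: the origin (TCP) lies between the finger pads; the fingertips stand 11 mm ahead of it and the grasp point (between the pads) lies 8 mm behind it (env.tip_reach is the distance from the TCP to the fingertips, in m); y points along the fingers, z is the direction in which the jaws open and shut, and the axes are right-handed (so a half turn about y gives the same grasp; the last joint's range is limited). The gripper opens to 85 mm and grips with 20 to 120 N. Pads are 22 mm wide; open, the fingers measure 114 mm over their backs; the gripper's body (76 mm by 85 mm) begins 54 mm behind the grasp point. The pads swing forward as they close: fully open they stand 13 mm farther back than shut.
Start: joints at [1.021, 0.477, 0.022, 1.555, -0.011, 1.109, -0.083], TCP at [0.289, -0.61, 0.242] pointing down, gripper open.
Joint ranges: [-2.96, 2.96], [-0.34, 2.1], [-1.41, 1.46], [0.24, 2.44], [-1.37, 4.51], [0.17, 1.92], [-2.96, 2.96]. Speed limits (rad/s): [2.39, 2.39, 3.14, 3.14, 3.14, 3.14, 3.14].

### API

Orientations are given as a rotation vector (axis times angle).
In Python, from plant import env gives the robot as it stands.
- The arm moves only by the tool arm_command, never from a script. Its arguments are lists of equal length, an entry for each row: "angular": the turn, a rotation vector about the tool's x, y, z in rad, a list of three; "xyz": the shift along the tool's x, y, z in m, a list of three; "gripper": the finger opening in m, from 0 to 0.0854. A call has 1 to 20 rows; each row shifts and turns the pose as measured when the row begins, along the tool's axes as they then stand; what a row does not reach is not made up. A row lasts 1/12 s, in which the tool goes at most 41.7 mm and 7.16 degrees, less where a joint would pass 70% of its speed; a pose out of reach is approached as far as the arm can. A call with a gripper value outside its range is refused whole. The fingers move at their own pace and stop on an object; "newtons" is the grip in N (left out, the last holds). Time passes only in rows, so rows that do not move let the fingers close. It gives the time, the measured TCP pose, the force and the opening at its end, in the units of the state.
- env.state(): the state, without advancing time (a new reading comes with each control period).
- env.snapshot(name): name is "scene" or "top" or "wrist"; returns a dict with "pixels" (480x640x3 uint8, red, green, blue), "intrinsics" (3x3 intrinsics, pixels), "cam_to_world" (4x4, takes a point from camera to world coordinates). Camera axes: x right, y down, z forward; pixel columns grow to the right and rows downward; lengths in m; the calibration is good to about 2 mm. A picture is of the moment at which its call begins. There is no depth.
- env.finish_job(): hands the job in, once; it reports no verdict.
The state is a dict: "clock": time; "qpos": joint angles; "qvel": joint speeds; "joint_efforts": joint torques, N m; "ee_pos": TCP position; "orientation": TCP orientation; "force": force on the tool from outside, world axes, zero at the start; "ft_torque": the same for the moment, N m; "gripper_width": finger opening in m.
Only numpy, scipy, OpenCV 4.12 (cv2) and the standard library are available. Lean on these libraries where they do the work, as an engineer would, in place of code of your own. Each camera call takes 0.05 s, during which the arm holds its last target.

### The job

Push the mixer's two-panel dust cover back by its handle until the panels stand folded flat against each other. Then take the tall jar from the wooden board, press it straight down, upright, on the mixer's sprung pad until the pad is fully down, keep it down for about a second, and stand the jar back upright on the wooden board. Do not drop the jar or knock the other things about; leave the cover folded.

Things in the scene. Friction and masses are not known exactly. Their poses are not given: they have to be found in the camera images.
- mixer: grey bench-top touch mixer, fixed, 200 (x) x 260 (y) x 128 mm high; origin under its centre, on the bench. Deck 70 mm up; 8 mm side walls (x = +-96 mm) and a back wall (y = +126 mm) rise to 128 mm; the front end (y = -130 mm) is open above the deck. The aluminium bifold cover lies between the side walls and is pushed along the mixer's +y
- cover (a joint): bifold cover, rad: 0 = spread out as a low tent (both panels slope 0.35 rad), 1.22 = both panels upright, flat against each other (stop). Panels 172 wide (x), 100 long, 4 mm thick. Front and rear panel always slope alike: pushing the front one towards the rear hinge raises the crease. Stiff hinges: it stays where it is left, takes about 3 to 8 N to push
- cover_handle (a point): centre of the black bar handle (12 mm round, 100 mm long along the mixer's x) on the front panel's outer face, 34 mm off its underside, 14 mm from its free edge. Spread out it is on top, about 36 mm above the hinge line; folding, it moves along the mixer's +y and turns to the front, to end at mixer y = +76 mm, 14 mm above the hinge line. Push it from its front (-y) side
- pad_top (a point): centre of the top of the mixer's round black rubber pad, 72 mm across, at x = 0, y = -45 mm in the mixer's frame and 88 mm above the bench when up; under the cover until that is folded
- pad (a joint): how far the sprung pad is pressed down, m: 0 = up, 0.010 = fully down (stop); springs back; starts to move at about 3 N, fully down at about 8 N, the jar's own weight included
- jar_center (a point): centre (half-way up) of the tall jar, white with a black screw cap, 52 mm across, 90 mm high, about 0.25 kg, upright on the board; best gripped 10 to 20 mm above this centre; z up along the jar
- jar: the same tall jar; origin at the centre of its underside
- squat_jar_center (a point): centre (half-way up) of the squat jar, a bystander beside the tall one, of the same materials: 72 mm across, 50 mm high
- board: plywood board fixed on the bench on which both jars stand, 240 (x) x 130 (y) x 12 mm thick; origin at the centre of its underside, its top 12 mm above the bench
- rod_pot: bystander: steel pot of rods on a 100 mm square foot, about 195 mm high; origin under its foot
- offcut: bystander: blue sheet offcut 80 x 140 x 18 mm lying flat; origin at the centre of its underside
- wrench: bystander: steel wrench 180 mm long lying flat
- cover_hinge_line (a point): middle of the rear panel's fixed hinge line, at y = +110 mm, 125 mm up in the mixer's frame, along the mixer's x. The front panel's free edge runs level towards it at the same height
Mind the look-alikes: they are no part of the job. What is shaped like the jar but green is not meant.

How it is judged:
By the outcome, as a careful person would: the job done as asked, in the order asked, and still so for the second after the job is handed in, with the robot touching nothing.
It also fails if it takes over 72 s, if anything falls off the work surface, if the arm or the gripper's body presses on something with over 40 N, if the wrist force passes 120 N, or if a joint passes its speed limit or range.

## Working session

There is one attempt and no reset: what is moved stays moved. The work goes in short steps, Python scripts to look and compute and a tool call to move; the robot and the scene stay as the last step left them, time stands still between calls to the robot, and variables do not carry over. Pictures are saved under pics/ and viewed, and the job is handed in when it is done.

Besides the shell and the picture viewer there is one more tool, called after "Call:" as name(argument=value, ...), one argument or row to a line, values as JSON. arm_command: Moves the arm, as the interface text tells. Its arguments: {"type":"object","properties":{"angular":{"type":"array","items":{"type":"array","items":{"type":"number"}}},"xyz":{"type":"array","items":{"type":"array","items":{"type":"number"}}},"gripper":{"type":"array","items":{"type":"number"}},"newtons":{"type":"number"}},"required":["angular","xyz","gripper"]}

```bash
ls; mkdir -p pics; cat > h.py <<'E'
import numpy as np, cv2
from plant import env
def snap(n,f):
    s=env.snapshot(n); cv2.imwrite('pics/'+f,s['pixels'][:,:,::-1]); np.savez('pics/'+f+'.npz',**{k:np.array(s[k]) for k in('pixels','intrinsics','cam_to_world')}); return s
def load(f): return dict(np.load('pics/'+f+'.npz'))
def ray(s,u,v):
    K=np.array(s['intrinsics']);T=np.array(s['cam_to_world']);d=T[:3,:3]@np.linalg.solve(K,[u,v,1.]);return T[:3,3],d
def onz(s,u,v,z):
    o,d=ray(s,u,v);return o+d*(z-o[2])/d[2]
def proj(s,p):
    T=np.linalg.inv(np.array(s['cam_to_world']));q=np.array(s['intrinsics'])@(T[:3,:3]@np.array(p)+T[:3,3]);return q[:2]/q[2]
E
python3 - <<'E'
from h import *
print(env.state())
for n in('scene','top','wrist'):
    s=snap(n,n+'0.png');print(n,np.round(s['cam_to_world'],3).tolist(),s['intrinsics'][0][0])
E
```

```text
pics
{'clock': 0.0, 'qpos': array([ 1.0208652 ,  0.47781361,  0.0223632 ,  1.55647645, -0.01148521,
        1.10929982, -0.08311121]), 'qvel': array([-0.00232529, -0.00098811,  0.00087428, -0.0002194 ,  0.00139452,
        0.00129837,  0.00064801]), 'joint_efforts': array([ 8.53783931e-04, -5.96455264e+01,  1.60827219e+00, -2.81197840e+01,
        1.24734384e-02,  9.30140057e-03, -4.09488371e-05]), 'ee_pos': array([ 0.2883463 , -0.60966493,  0.24130655]), 'orientation': array([-0.44454176,  1.97868936, -1.97508206]), 'force': array([-0.4794837 ,  0.60095391,  0.18859696]), 'ft_torque': array([ 0.00138817, -0.07268473, -0.09087066]), 'gripper_width': 0.08548983184959776}
scene [[-0.768, 0.437, -0.468, 1.099], [0.64, 0.532, -0.554, 0.508], [0.007, -0.725, -0.689, 0.835], [0.0, 0.0, 0.0, 1.0]] 494.3681348253047
top [[-0.028, -0.993, 0.119, 0.485], [-0.999, 0.026, -0.021, -0.065], [0.018, -0.119, -0.993, 1.166], [0.0, 0.0, 0.0, 1.0]] 547.2292663036164
wrist [[0.428, -0.858, -0.283, 0.36], [-0.904, -0.407, -0.132, -0.575], [-0.002, 0.312, -0.95, 0.371], [0.0, 0.0, 0.0, 1.0]] 424.1719118257617
```

View pics/scene0.png

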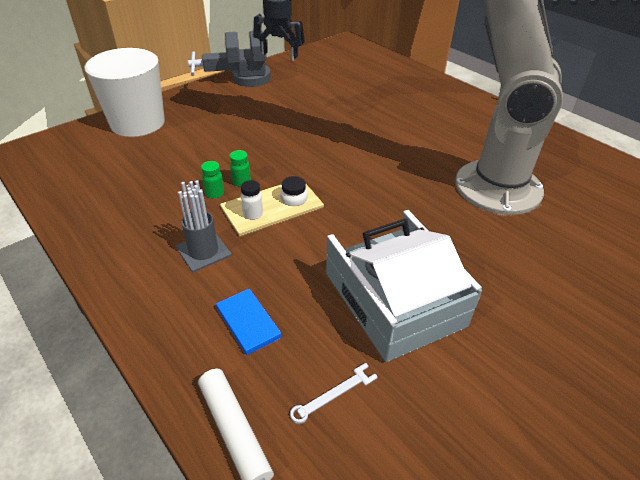

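View pics/top0.png

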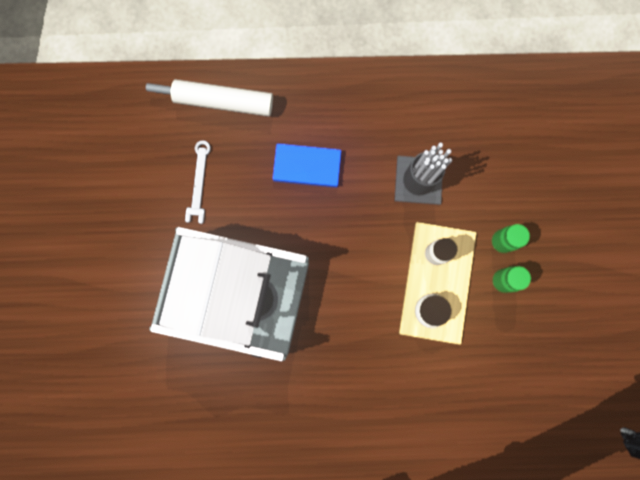

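View pics/wrist0.png

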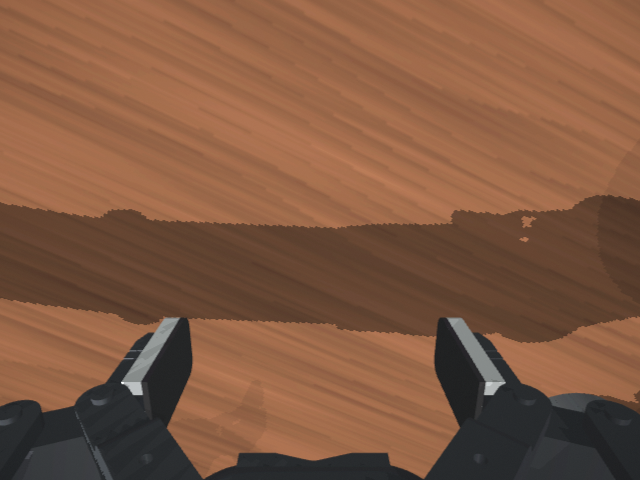

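```bash
python3 - <<'E'
from h import *
a=cv2.imread('pics/top0.png')
cv2.imwrite('pics/c1.png',cv2.resize(a[215:370,140:340],None,fx=4,fy=3.87,interpolation=cv2.INTER_CUBIC)[:600])
cv2.imwrite('pics/c2.png',cv2.resize(a[210:360,390:550],None,fx=4,fy=4,interpolation=cv2.INTER_CUBIC))
b=cv2.imread('pics/scene0.png')
cv2.imwrite('pics/c3.png',cv2.resize(b[140:240,190:340],None,fx=5,fy=5,interpolation=cv2.INTER_CUBIC))
E
```

```text
(no output)
```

View pics/c1.png

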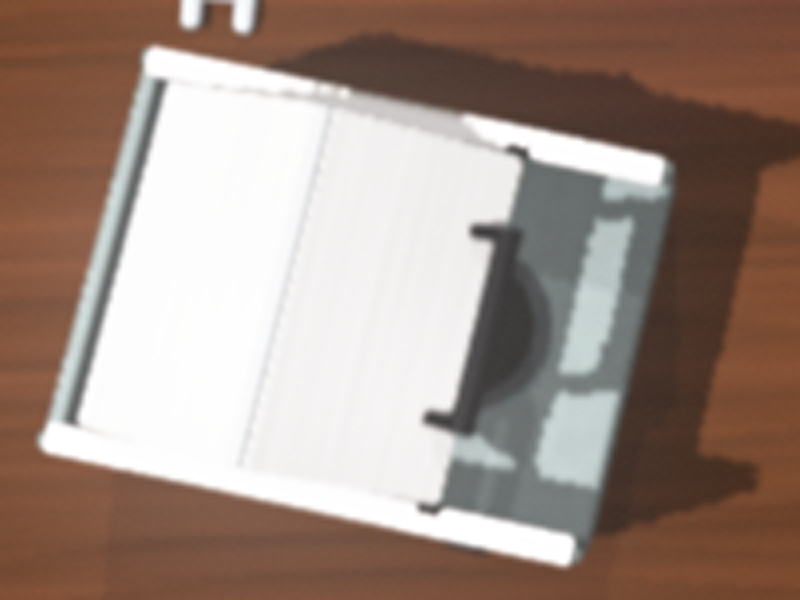

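View pics/c2.png

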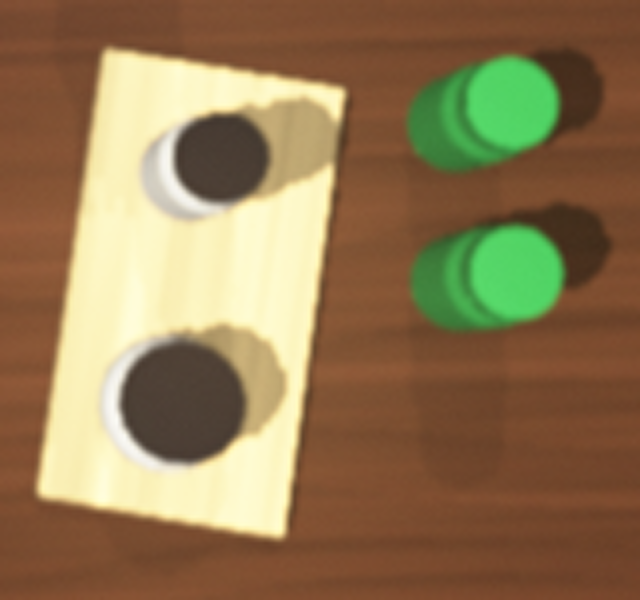

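View pics/c3.png

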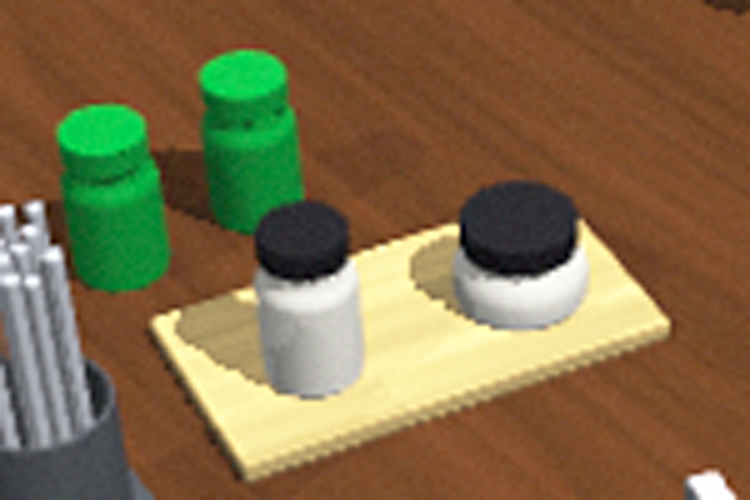

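```bash
python3 - <<'E'
from h import *
s=load('top0.png'); sc=load('scene0.png')
# mixer corners z=.128 : back-far, front-far, front-near, back-near
px=np.array([[148,48],[672,158],[577,566],[40,448]])/[4,3.87]+[140,215]-[.4,.4]
P=np.array([onz(s,*p,.128)[:2] for p in px]);print(P)
print('lens',[np.linalg.norm(P[i]-P[(i+1)%4]) for i in range(4)],'c',P.mean(0))
M=np.array([[.1,.13],[.1,-.13],[-.1,-.13],[-.1,.13]])
H=(P-P.mean(0)).T@M; U,_,V=np.linalg.svd(H);R=U@V;yaw=np.arctan2(R[1,0],R[0,0]);print('R',R,'yaw',yaw);c=P.mean(0)
def mw(x,y,z): return np.r_[c+R@[x,y],z]
for n,p in dict(h0=(-.05,-.06,.16),pad=(0,-.045,.088),hl=(.096,.13,.128),f=(.1,-.13,.128),f2=(-.1,-.13,.128),hin=(0,.11,.125)).items(): print(n,mw(*p).round(4),proj(s,mw(*p)).round(1),proj(sc,mw(*p)).round(1))
print('jar top',onz(s,445.0,249.4,.102)); 
a=sc['pixels']
# scene cap center
print('jar scene',onz(sc,190+302/5-.4,140+228/5-.4,.102))
print('squat',onz(s,390+183/4-.4,210+400/4-.4,.062))
b=np.array([[105,50],[346,90],[285,538],[38,496]])/4+[390,210]-.4
B=np.array([onz(s,*p,.012)[:2] for p in b]);print('board',B,B.mean(0))
print('pot top',onz(s,435,150,.195),onz(s,418,180,0), 'handle ends',onz(s,140+515/4,215+228/3.87,.161),onz(s,140+462/4,215+428/3.87,.161))
E
```

```text
[[ 0.65043221  0.19562648]
 [ 0.58933791 -0.0529    ]
 [ 0.39343434 -0.00395238]
 [ 0.45672731  0.24492519]]
lens [np.float64(0.25592562358564486), np.float64(0.20192592046270694), np.float64(0.2567996258037327), np.float64(0.19987984673203274)] c [0.52248294 0.09592482]
R [[ 0.96994587  0.2433208 ]
 [-0.2433208   0.96994587]] yaw -0.24578808506674443
h0 [0.4594 0.0499 0.16  ] [252.4 326.4] [406.2 222.2]
pad [0.5115 0.0523 0.088 ] [255.1 298.4] [385.5 258.8]
hl [0.6472 0.1987 0.128 ] [175.  228.7] [394.2 324.3]
f [ 0.5878 -0.0545  0.128 ] [308.5 256.2] [325.5 233.9]
f2 [ 0.3939 -0.0058  0.128 ] [284.9 360.6] [405.6 207.7]
hin [0.5492 0.2026 0.125 ] [173.1 280.2] [432.1 299.2]
jar top [ 0.59673871 -0.32257194  0.102     ]
jar scene [ 0.59725947 -0.32233663  0.102     ]
squat [ 0.4797899  -0.30614613  0.062     ]
board [[ 0.66662436 -0.28486784]
 [ 0.64170349 -0.41318828]
 [ 0.40660312 -0.36674367]
 [ 0.43198574 -0.23848443]] [ 0.53672918 -0.32582106]
pot top [ 0.77045831 -0.29165214  0.195     ] [ 0.7613913  -0.29632062  0.        ] handle ends [0.55381028 0.01875799 0.161     ] [0.46066146 0.0442256  0.161     ]
```

```bash
cat >> h.py <<'E'
from scipy.spatial.transform import Rotation as Ro
C=np.array([.5225,.0955]);YAW=-.2458
mx=np.array([np.cos(YAW),np.sin(YAW),0]);my=np.array([-np.sin(YAW),np.cos(YAW),0])
def mw(x,y,z): return np.r_[C,0]+x*mx+y*my+np.array([0,0,z])
def plan(p,Rt=None):
    st=env.state();R=Ro.from_rotvec(st['orientation'])
    print('t',round(st['clock'],2),'tcp',st['ee_pos'].round(4),'F',np.round(st['force'],1),'w',round(float(st['gripper_width']),4))
    print('shift in tool now',R.inv().apply(np.array(p)-st['ee_pos']).round(4))
    if Rt is not None:
        d=R.inv()*Ro.from_matrix(Rt);print('turn',d.as_rotvec().round(4)); print('shift after turn',Ro.from_matrix(Rt).inv().apply(np.array(p)-st['ee_pos']).round(4))
def frame(yd,zd):
    y=np.array(yd)/np.linalg.norm(yd);z=np.array(zd)/np.linalg.norm(zd);return np.c_[np.cross(y,z),y,z]
E
python3 - <<'E'
from h import *
st=env.state();R=Ro.from_rotvec(st['orientation']);print(R.as_matrix().round(3))
for t in (0,.4):
  yd=-np.cos(t)*np.array([0,0,1])+np.sin(t)*my
  for s in(1,-1): print(t,s);plan(mw(0,-.13,.25),frame(yd,s*mx))
s=load('top0.png')
for p in ((517,155),(430,508)):
  q=onz(s,140+p[0]/4,215+p[1]/3.87,.125)-np.r_[C,0];print('edge',q@mx,q@my)
for z in(.12,.09):
  print([onz(s,u,v,.09)[:2].round(3) for u,v in((517,236),(517,278))])
E
```

```text
[[-0.904 -0.001  0.428]
 [-0.428  0.001 -0.904]
 [ 0.    -1.    -0.001]]
0 1
t 0.15 tcp [ 0.2884 -0.6098  0.2415] F [-0.5  0.2  0.8] w 0.0859
shift in tool now [-0.4307 -0.0079 -0.437 ]
turn [ 1.400e-03 -8.832e-01 -5.000e-04]
shift after turn [-0.6111 -0.0085  0.0554]
0 -1
t 0.15 tcp [ 0.2884 -0.6098  0.2415] F [-0.5  0.2  0.8] w 0.0859
shift in tool now [-0.4307 -0.0079 -0.437 ]
turn [6.0000e-04 2.2584e+00 1.6000e-03]
shift after turn [ 0.6111 -0.0085 -0.0554]
0.4 1
t 0.15 tcp [ 0.2884 -0.6098  0.2415] F [-0.5  0.2  0.8] w 0.0859
shift in tool now [-0.4307 -0.0079 -0.437 ]
turn [-0.1752 -0.8713  0.373 ]
shift after turn [-0.5661  0.2302  0.0554]
0.4 -1
t 0.15 tcp [ 0.2884 -0.6098  0.2415] F [-0.5  0.2  0.8] w 0.0859
shift in tool now [-0.4307 -0.0079 -0.437 ]
turn [-0.4498  2.222  -0.2113]
shift after turn [ 0.5661  0.2302 -0.0554]
edge 0.08600327037219466 -0.056007909623115554
edge -0.08972911941871885 -0.0554317774737703
[array([ 0.621, -0.471]), array([ 0.537, -0.465])]
[array([ 0.621, -0.471]), array([ 0.537, -0.465])]
```

Call:
arm_command(
  angular=[
    [0,-0.044,0],
    [0,-0.044,0],
    [0,-0.044,0],
    [0,-0.044,0],
    [0,-0.044,0],
    [0,-0.044,0],
    [0,-0.044,0],
    [0,-0.044,0],
    [0,-0.044,0],
    [0,-0.044,0],
    [0,-0.044,0],
    [0,-0.044,0],
    [0,-0.044,0],
    [0,-0.044,0],
    [0,-0.044,0],
    [0,-0.044,0],
    [0,-0.044,0],
    [0,-0.044,0],
    [0,-0.044,0],
    [0,-0.044,0],
  ],
  xyz=[
    [-0.03,0,-0.011],
    [-0.03,0,-0.011],
    [-0.03,0,-0.011],
    [-0.03,0,-0.011],
    [-0.03,0,-0.011],
    [-0.03,0,-0.011],
    [-0.03,0,-0.011],
    [-0.03,0,-0.011],
    [-0.03,0,-0.011],
    [-0.03,0,-0.011],
    [-0.03,0,-0.011],
    [-0.03,0,-0.011],
    [-0.03,0,-0.011],
    [-0.03,0,-0.011],
    [-0.03,0,-0.011],
    [-0.03,0,-0.011],
    [-0.03,0,-0.011],
    [-0.03,0,-0.011],
    [-0.03,0,-0.011],
    [-0.03,0,-0.011],
  ],
  gripper=[0,0,0,0,0,0,0,0,0,0,0,0,0,0,0,0,0,0,0,0],
)

```text
clock: 1.82
ee_pos: [0.5011, -0.0104, 0.235]
orientation: [-1.103, 1.378, -1.368]
force: [-0.2, -0.3, 0.6]
gripper_width: -0.0002
```

```bash
python3 - <<'E'
from h import *
t=.4
yd=-np.cos(t)*np.array([0,0,1])+np.sin(t)*my
plan(mw(0,-.12,.22),frame(yd,mx))
E
```

```text
t 1.82 tcp [ 0.5011 -0.0104  0.235 ] F [-0.2 -0.3  0.6] w -0.0002
shift in tool now [ 0.0119  0.0151 -0.0052]
turn [0.0133 0.0209 0.4019]
shift after turn [ 0.017   0.0091 -0.005 ]
```

Call:
arm_command(
  angular=[
    [0,0.02,0.1],
    [0.01,0,0.1],
    [0,0,0.1],
    [0,0,0.1],
    [0,0,0],
  ],
  xyz=[
    [0.01,0,-0.003],
    [0.01,0,-0.002],
    [0,0,0],
    [0,0,0],
    [0,0,0],
  ],
  gripper=[0,0,0,0,0],
)

```text
clock: 2.23
ee_pos: [0.4926, -0.0081, 0.2356]
orientation: [-0.757, 1.484, -1.055]
force: [-0.6, -1.0, -0.9]
gripper_width: 0.0004
```

```bash
python3 - <<'E'
from h import *
t=.4
yd=-np.cos(t)*np.array([0,0,1])+np.sin(t)*my
plan(mw(0,-.118,.158),frame(yd,mx))
snap('wrist','w1.png');snap('top','t1.png')
E
```

```text
t 2.23 tcp [ 0.4926 -0.0081  0.2356] F [-0.6 -1.  -0.9] w 0.0004
shift in tool now [0.0411 0.0667 0.0028]
turn [ 0.0086  0.0376 -0.0194]
shift after turn [0.0397 0.0675 0.0038]
```

View pics/w1.png

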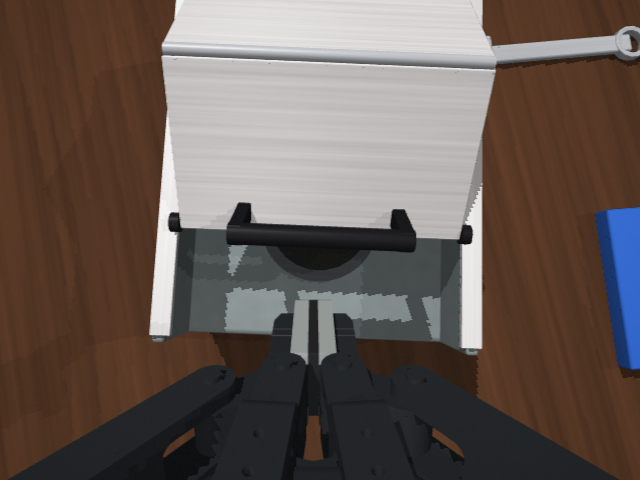

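View pics/t1.png

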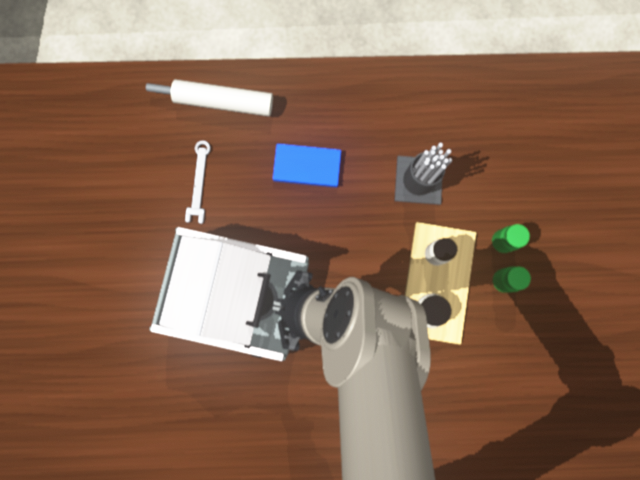

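Call:
arm_command(
  angular=[
    [0,0.02,0],
    [0.008,0.017,0],
    [0,0,-0.01],
    [0,0,-0.01],
    [0,0,0],
  ],
  xyz=[
    [0.01,0.017,0.001],
    [0.01,0.017,0.001],
    [0.01,0.017,0.001],
    [0.01,0.017,0.001],
    [0,0,0],
  ],
  gripper=[0,0,0,0,0],
)

```text
clock: 2.75
ee_pos: [0.4989, -0.0104, 0.1593]
orientation: [-0.772, 1.487, -1.101]
force: [0.6, 0.2, -0.4]
gripper_width: 0.0
```

```bash
python3 - <<'E'
from h import *
t=.4
yd=-np.cos(t)*np.array([0,0,1])+np.sin(t)*my
for y in (-.08,.05):
  for z in (.158,.148,.138):plan(mw(0,y,z),frame(yd,mx))
E
```

```text
t 2.75 tcp [ 0.4989 -0.0104  0.1593] F [ 0.6  0.2 -0.4] w 0.0
shift in tool now [-0.026   0.0118 -0.0025]
turn [-0.0017  0.0159  0.0183]
shift after turn [-0.0257  0.0122 -0.0029]
t 2.75 tcp [ 0.4989 -0.0104  0.1593] F [ 0.6  0.2 -0.4] w 0.0
shift in tool now [-0.0223  0.021  -0.0026]
turn [-0.0017  0.0159  0.0183]
shift after turn [-0.0218  0.0215 -0.0029]
t 2.75 tcp [ 0.4989 -0.0104  0.1593] F [ 0.6  0.2 -0.4] w 0.0
shift in tool now [-0.0186  0.0303 -0.0026]
turn [-0.0017  0.0159  0.0183]
shift after turn [-0.0179  0.0307 -0.0029]
t 2.75 tcp [ 0.4989 -0.0104  0.1593] F [ 0.6  0.2 -0.4] w 0.0
shift in tool now [-0.1466  0.0602 -0.0006]
turn [-0.0017  0.0159  0.0183]
shift after turn [-0.1455  0.0629 -0.0029]
t 2.75 tcp [ 0.4989 -0.0104  0.1593] F [ 0.6  0.2 -0.4] w 0.0
shift in tool now [-0.1429  0.0695 -0.0007]
turn [-0.0017  0.0159  0.0183]
shift after turn [-0.1416  0.0721 -0.0029]
t 2.75 tcp [ 0.4989 -0.0104  0.1593] F [ 0.6  0.2 -0.4] w 0.0
shift in tool now [-0.1392  0.0787 -0.0008]
turn [-0.0017  0.0159  0.0183]
shift after turn [-0.1377  0.0813 -0.0029]
```

Call:
arm_command(
  angular=[
    [0,0.016,0.018],
    [0,0,0],
    [0,0,0],
    [0,0,0],
    [0,0,0],
    [0,0,0],
    [0,0,0],
    [0,0,0],
  ],
  xyz=[
    [-0.007,0.003,-0.001],
    [-0.007,0.003,-0.001],
    [-0.007,0.003,0],
    [-0.007,0.003,0],
    [-0.007,0.003,0],
    [-0.007,0.003,0],
    [-0.007,0.003,0],
    [-0.007,0.003,0],
  ],
  gripper=[0,0,0,0,0,0,0,0],
)

```text
clock: 3.42
ee_pos: [0.5131, 0.0559, 0.1616]
orientation: [-0.754, 1.501, -1.098]
force: [-0.6, -1.4, -0.1]
gripper_width: 0.0001
```

```bash
python3 - <<'E'
from h import *
t=.4
yd=-np.cos(t)*np.array([0,0,1])+np.sin(t)*my
plan(mw(0,.05,.137),frame(yd,mx))
st=env.state();print((st['ee_pos']-np.r_[C,0])@my)
a=snap('scene','s2.png')['pixels'];cv2.imwrite('pics/s2c.png',cv2.resize(a[180:380,280:520,::-1],None,fx=3,fy=3))
E
```

```text
t 3.42 tcp [0.5131 0.0559 0.1616] F [-0.6 -1.4 -0.1] w 0.0001
shift in tool now [-0.0742  0.0577 -0.0004]
turn [-0.0026  0.0032  0.0044]
shift after turn [-0.074   0.058  -0.0005]
-0.040728470967544415
```

View pics/s2c.png

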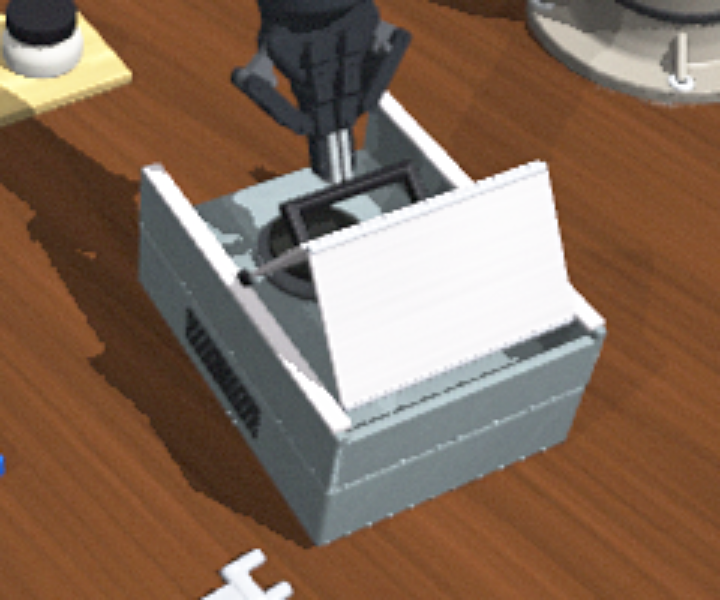

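Call:
arm_command(
  angular=[
    [0,0,0],
    [0,0,0],
    [0,0,0],
    [0,0,0],
    [0,0,0],
    [0,0,0],
  ],
  xyz=[
    [-0.0054,0.0055,0],
    [-0.0054,0.0055,0],
    [-0.0054,0.0055,0],
    [-0.0054,0.0055,0],
    [-0.0054,0.0055,0],
    [-0.0054,0.0055,0],
  ],
  gripper=[0,0,0,0,0,0],
)

```text
clock: 3.97
ee_pos: [0.527, 0.1049, 0.1451]
orientation: [-0.75, 1.497, -1.096]
force: [0.0, -1.7, 0.3]
gripper_width: 0.0001
```

```bash
python3 - <<'E'
from h import *
t=.4
yd=-np.cos(t)*np.array([0,0,1])+np.sin(t)*my
plan(mw(0,.05,.137),frame(yd,mx))
st=env.state();print((st['ee_pos']-np.r_[C,0])@my)
a=snap('scene','s3.png')['pixels'];cv2.imwrite('pics/s3c.png',cv2.resize(a[180:380,280:520,::-1],None,fx=3,fy=3))
E
```

```text
t 3.97 tcp [0.527  0.1049 0.1451] F [ 0.  -1.7  0.3] w 0.0001
shift in tool now [-0.0335  0.0229 -0.002 ]
turn [-0.0061  0.0066  0.0001]
shift after turn [-0.0335  0.023  -0.0021]
0.010183382245230167
```

View pics/s3c.png

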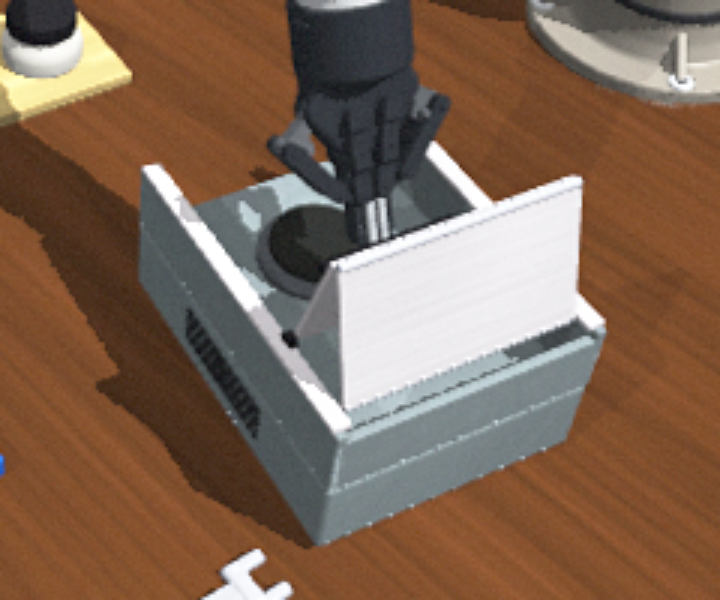

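Call:
arm_command(
  angular=[
    [0,0,0],
    [0,0,0],
    [0,0,0],
    [0,0,0],
    [0,0,0],
    [0,0,0],
    [0,0,0],
  ],
  xyz=[
    [-0.0042,0.0028,0],
    [-0.0042,0.0028,0],
    [-0.0042,0.0028,0],
    [-0.0042,0.0028,0],
    [-0.0042,0.0028,0],
    [-0.003,0.002,0],
    [-0.002,0.001,0],
  ],
  gripper=[0,0,0,0,0,0,0],
)

```text
clock: 4.6
ee_pos: [0.5347, 0.1387, 0.1377]
orientation: [-0.751, 1.498, -1.094]
force: [0.5, -0.9, -2.3]
gripper_width: 0.0002
```

```bash
python3 - <<'E'
from h import *
st=env.state();print((st['ee_pos']-np.r_[C,0])@my,st['ee_pos'],st['force'])
a=snap('scene','s4.png')['pixels'];cv2.imwrite('pics/s4c.png',cv2.resize(a[180:380,280:520,::-1],None,fx=3,fy=3))
a=snap('wrist','w4.png')
E
```

```text
0.04491836179323361 [0.53470824 0.1387476  0.13768842] [ 0.46941467 -0.904563   -2.34122026]
```

View pics/s4c.png

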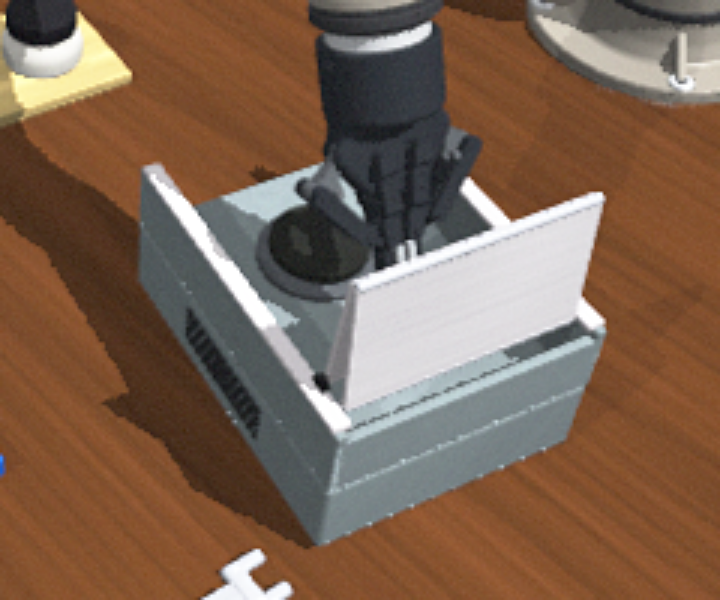

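View pics/w4.png

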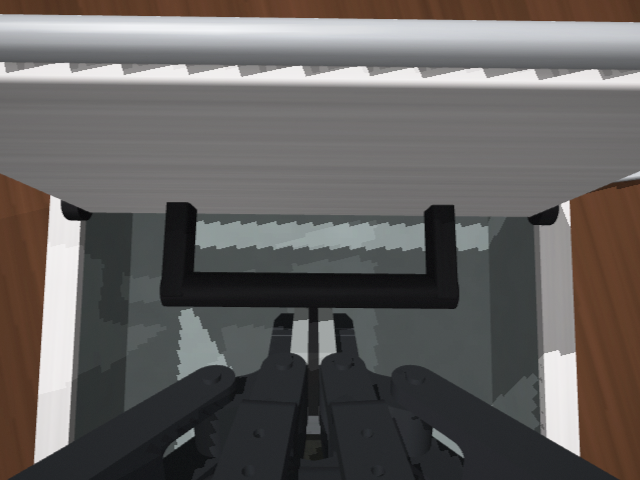

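Call:
arm_command(
  angular=[
    [0,0,0],
    [0,0,0],
    [0,0,0],
    [0,0,0],
    [0,0,0],
  ],
  xyz=[
    [-0.0028,0.0012,0],
    [-0.0028,0.0012,0],
    [-0.0028,0.0012,0],
    [-0.0028,0.0012,0],
    [-0.0028,0.0012,0],
  ],
  gripper=[0,0,0,0,0],
)

```text
clock: 5.12
ee_pos: [0.5374, 0.153, 0.1368]
orientation: [-0.753, 1.5, -1.096]
force: [-0.2, -1.3, -2.3]
gripper_width: 0.0002
```

```bash
python3 - <<'E'
from h import *
st=env.state();print((st['ee_pos']-np.r_[C,0])@my,st['ee_pos'],st['force'])
a=snap('scene','s5.png')['pixels'];cv2.imwrite('pics/s5c.png',cv2.resize(a[180:380,280:520,::-1],None,fx=3,fy=3))
E
```

```text
0.05936378483361265 [0.53742128 0.15296003 0.13677506] [-0.2479421  -1.28528457 -2.33489116]
```

View pics/s5c.png

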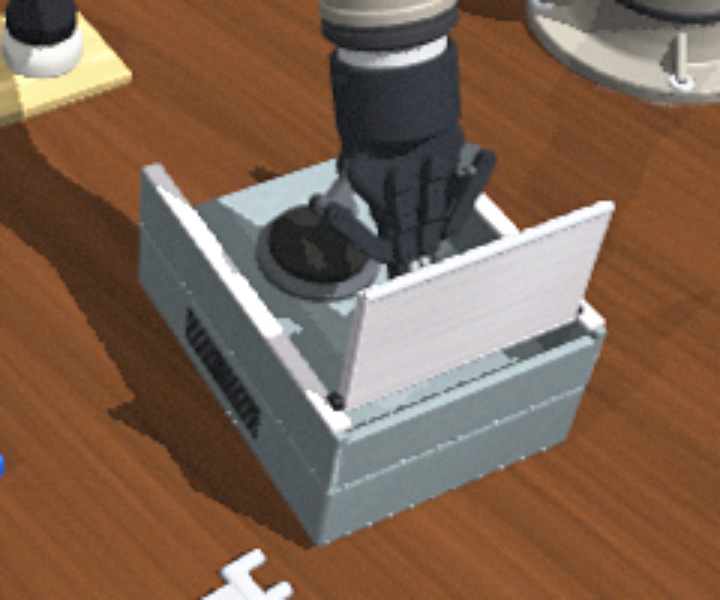

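Call:
arm_command(
  angular=[
    [0,0,0],
    [0,0,0],
    [0,0,0],
  ],
  xyz=[
    [-0.0022,0.001,0],
    [-0.0022,0.001,0],
    [-0.0022,0.001,0],
  ],
  gripper=[0,0,0],
)

```text
clock: 5.42
ee_pos: [0.5383, 0.1544, 0.135]
orientation: [-0.757, 1.502, -1.103]
force: [-3.1, -8.6, 2.3]
gripper_width: -0.0001
```

Call:
arm_command(
  angular=[
    [0,0,0],
    [0,0,0],
  ],
  xyz=[
    [-0.0022,0.001,0],
    [-0.0022,0.001,0],
  ],
  gripper=[0,0],
)

```text
clock: 5.58
ee_pos: [0.5389, 0.1547, 0.1339]
orientation: [-0.76, 1.504, -1.109]
force: [-2.6, -8.7, 2.3]
gripper_width: 0.0001
```

Call:
arm_command(
  angular=[
    [0,0,0],
    [0,0,0],
    [0,0,0],
  ],
  xyz=[
    [-0.005,0.001,0],
    [-0.006,0.001,0],
    [-0.006,0.001,0],
  ],
  gripper=[0,0,0],
)

```text
clock: 5.83
ee_pos: [0.5394, 0.1559, 0.1329]
orientation: [-0.772, 1.512, -1.127]
force: [-7.1, -18.6, 5.4]
gripper_width: 0.0004
```

```bash
python3 - <<'E'
from h import *
st=env.state();print((st['ee_pos']-np.r_[C,0])@my,st['ee_pos'],st['force'])
a=snap('scene','s6.png')['pixels'];cv2.imwrite('pics/s6c.png',cv2.resize(a[180:380,280:520,::-1],None,fx=3,fy=3))
snap('wrist','w6.png')
E
```

```text
0.06267669144746943 [0.5394011  0.15587892 0.13289756] [ -7.08092407 -18.63722054   5.40994403]
```

View pics/s6c.png

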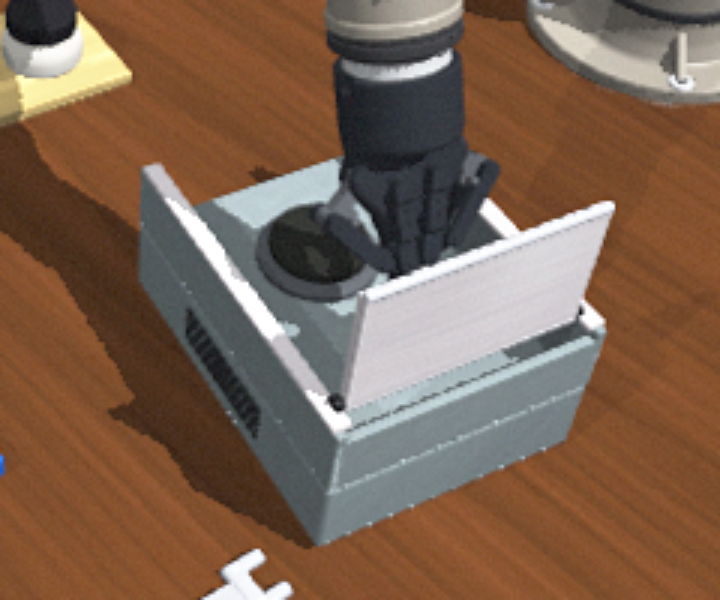

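View pics/w6.png

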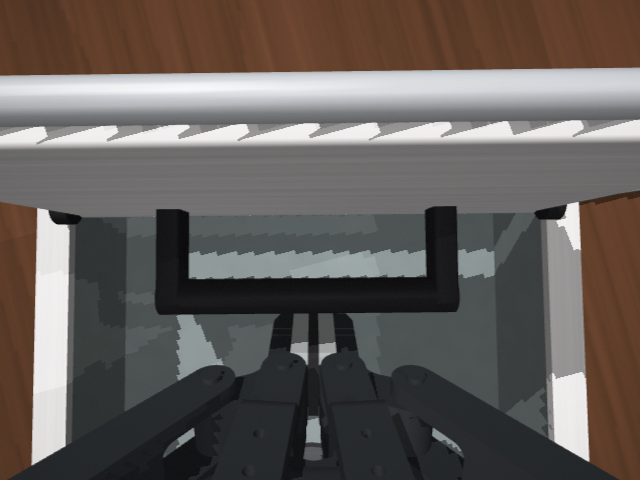

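Call:
arm_command(
  angular=[
    [0,0,0],
    [0,0,0],
    [0,0,0],
    [0,0,0],
    [0,0,-0.1],
    [0,0,-0.1],
    [0,0,-0.1],
    [0,0,-0.1],
    [0,0,0],
    [0,0,0],
    [0,0,0],
  ],
  xyz=[
    [0.009,-0.004,0],
    [0.013,-0.006,0],
    [0.018,-0.008,0],
    [0.018,-0.008,0],
    [-0.008,-0.028,0],
    [-0.005,-0.028,0],
    [0,-0.028,0],
    [0,-0.028,0],
    [0.03,0,0],
    [0.03,0,0],
    [0.03,0,0],
  ],
  gripper=[0,0,0,0,0,0,0,0,0.085,0.085,0.085],
)

```text
clock: 6.85
ee_pos: [0.5005, -0.0083, 0.2637]
orientation: [-1.104, 1.385, -1.436]
force: [-0.1, 0.1, 0.7]
gripper_width: 0.0359
```

```bash
python3 - <<'E'
from h import *
st=env.state();print((st['ee_pos']-np.r_[C,0])@my,st['ee_pos'],st['force'])
yb=np.array([.43199-.66662,-.23848+.28487]);print(yb)
b=np.array([0.2484,-.0455]) # board long axis approx
long=np.array([.66662-.43199,-.28487+.23848,0]);long/=np.linalg.norm(long);short=np.array([-long[1],long[0],0]);print('short',short)
for s in (1,-1): plan([.597,-.3225,.25],frame([0,0,-1],s*short))
a=snap('scene','s7.png')['pixels'];cv2.imwrite('pics/s7c.png',cv2.resize(a[180:380,280:520,::-1],None,fx=3,fy=3))
a=snap('top','t7.png')['pixels'];cv2.imwrite('pics/t7c.png',cv2.resize(a[200:370,130:400,::-1],None,fx=2.9,fy=2.9))
E
```

```text
-0.10601615929768529 [ 0.50047915 -0.008277    0.26372923] [-0.10441257  0.10249907  0.66520703]
[-0.23463  0.04639]
short [0.19396079 0.98100928 0.        ]
t 6.85 tcp [ 0.5005 -0.0083  0.2637] F [-0.1  0.1  0.7] w 0.0359
shift in tool now [0.2767 0.0261 0.176 ]
turn [ 0.0322 -1.6426  0.0354]
shift after turn [ 0.1556  0.0137 -0.2895]
t 6.85 tcp [ 0.5005 -0.0083  0.2637] F [-0.1  0.1  0.7] w 0.0359
shift in tool now [0.2767 0.0261 0.176 ]
turn [-0.0347  1.4985  0.0316]
shift after turn [-0.1556  0.0137  0.2895]
```

View pics/s7c.png

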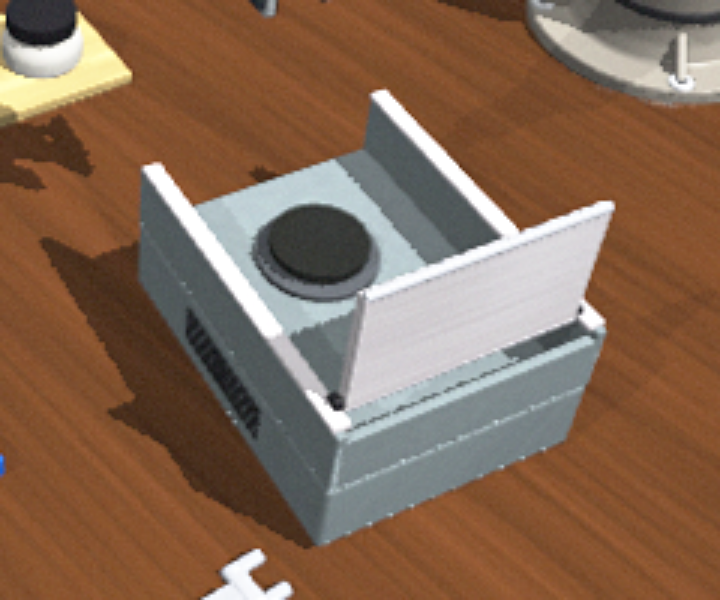

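View pics/t7c.png

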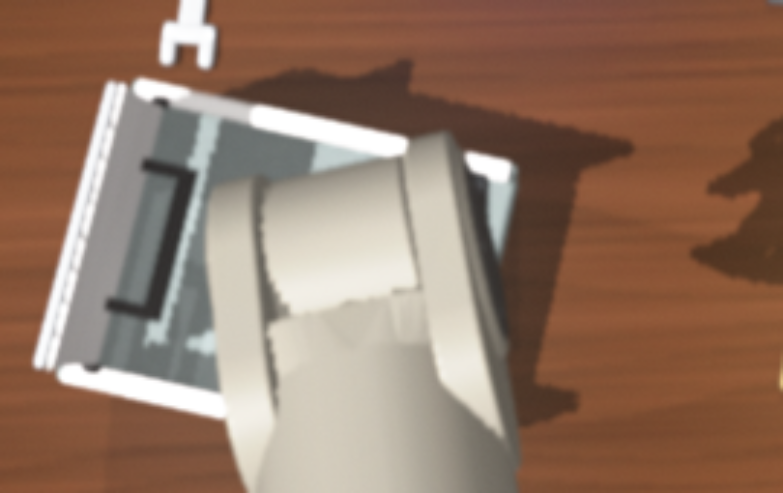

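Call:
arm_command(
  angular=[
    [0,0.04,0.01],
    [0,0.04,0.01],
    [0,0.04,0.01],
    [0,0.04,0],
    [0,0.04,0],
    [0,0.04,0],
    [0,0.04,0],
    [0,0.04,0],
    [0,0.04,0],
    [0,0.04,0],
    [0,0.04,0],
    [0,0.04,0],
    [0,0,0],
  ],
  xyz=[
    [0.0191,0.002,0.02],
    [0.0191,0.002,0.02],
    [0.0191,0.002,0.02],
    [0.0191,0.002,0.02],
    [0.0191,0.002,0.02],
    [0.0191,0.002,0.02],
    [0.0191,0.002,0.02],
    [0.0191,0.002,0.02],
    [0.0191,0.002,0.02],
    [0.0191,0.002,0.02],
    [0.0191,0.002,0.02],
    [0.0191,0.002,0.02],
    [0,0,0],
  ],
  gripper=[0.085,0.085,0.085,0.085,0.085,0.085,0.085,0.085,0.085,0.085,0.085,0.085,0.085],
)

```text
clock: 8.03
ee_pos: [0.6121, -0.3264, 0.2449]
orientation: [-0.731, 1.735, -1.751]
force: [-0.6, -0.7, 0.3]
gripper_width: 0.085
```

```bash
python3 - <<'E'
from h import *
a=-.2458-.48
plan([.597,-.3225,.16],frame([0,0,-1],[np.cos(a),np.sin(a),0]))
s=snap('wrist','w8.png'); print(proj(s,[.597,-.3225,.102]),proj(s,[.597,-.3225,.057]))
s=load('scene0.png');s7=load('s7.png');print('pad',onz(s7,280+320/3-.3,180+243/3-.3,.088),mw(0,-.045,.088))
E
```

```text
t 8.03 tcp [ 0.6121 -0.3264  0.2449] F [-0.6 -0.7  0.3] w 0.085
shift in tool now [ 0.0083  0.0847 -0.0146]
turn [-0.0127 -0.0392 -0.0074]
shift after turn [ 0.0071  0.0849 -0.0138]
[291.61816896 236.82238054] [293.67616744 219.28964598]
pad [0.51421708 0.05726594 0.088     ] [0.51155004 0.05185257 0.088     ]
```

View pics/w8.png

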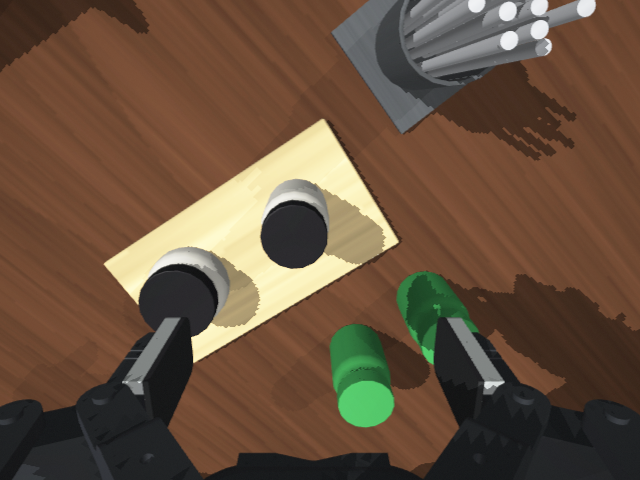

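```bash
python3 - <<'E'
from h import *
w=load('w8.png')
g=w['pixels'].astype(int); m=((g.max(2)<60)).astype(np.uint8); m[:, :240]=0;m[:,350:]=0;m[300:]=0
n,l,st,c=cv2.connectedComponentsWithStats(m);i=1+st[1:,4].argmax();print(st[i],c[i]);print('jar wrist',onz(w,*c[i],.102))
for f,r in (('scene0.png',(238,262,175,202)),('top0.png',(425,462,230,270))):
  s=load(f);g=s['pixels'].astype(int);m=(g.max(2)<75).astype(np.uint8);M=np.zeros_like(m);M[r[2]:r[3],r[0]:r[1]]=1;m*=M
  n,l,st,c=cv2.connectedComponentsWithStats(m);i=1+st[1:,4].argmax();print(f,st[i],c[i],onz(s,*c[i],.102))
s=snap('top','t8.png');a=s['pixels'];cv2.imwrite('pics/t8c.png',cv2.resize(a[200:370,130:400,::-1],None,fx=2.9,fy=2.9,interpolation=cv2.INTER_CUBIC))
E
```

```text
[ 261  200   66   68 3487] [294.14883854 234.22827646]
jar wrist [ 0.59951779 -0.3223798   0.102     ]
scene0.png [241 180  19  16 250] [249.968 187.8  ] [ 0.60317006 -0.31389644  0.102     ]
top0.png [435 240  21  15 198] [445.68686869 245.92929293] [ 0.60356114 -0.32430032  0.102     ]
```

View pics/t8c.png

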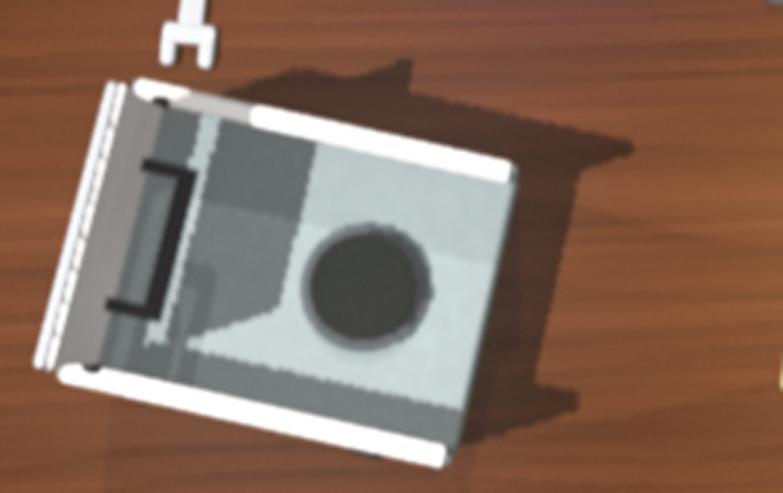

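```bash
python3 - <<'E'
from h import *
s=load('t8.png');print('pad top',onz(s,130+369/2.9-.3,200+288/2.9-.3,.088))
a=-.2458-.48
plan([.598,-.3225,.064],frame([0,0,-1],[np.cos(a),np.sin(a),0]))
E
```

```text
pad top [0.51032313 0.04870503 0.088     ]
t 8.13 tcp [ 0.6132 -0.3205  0.2452] F [0.7 1.1 0.5] w 0.085
shift in tool now [ 0.0139  0.1809 -0.0115]
turn [-0.0106 -0.032  -0.0105]
shift after turn [ 0.0116  0.1812 -0.01  ]
```

Call:
arm_command(
  angular=[
    [-0.013,-0.02,-0.007],
    [0,-0.02,0],
    [0,0,0],
    [0,0,0],
  ],
  xyz=[
    [0.003,0.02,-0.006],
    [0.003,0.02,-0.006],
    [0,0.02,-0.001],
    [0,0,0],
  ],
  gripper=[0.085,0.085,0.085,0.085],
)

```text
clock: 8.47
ee_pos: [0.6031, -0.3074, 0.1837]
orientation: [-0.78, 1.71, -1.698]
force: [-0.6, 0.8, -0.2]
gripper_width: 0.0847
```

```bash
python3 - <<'E'
from h import *
a=-.2458-.48
plan([.598,-.3225,.064],frame([0,0,-1],[np.cos(a),np.sin(a),0]))
E
```

```text
t 8.47 tcp [ 0.6031 -0.3074  0.1837] F [-0.6  0.8 -0.2] w 0.0847
shift in tool now [0.016  0.1195 0.0061]
turn [ 0.002   0.0212 -0.0101]
shift after turn [0.0146 0.1197 0.0062]
```

Call:
arm_command(
  angular=[
    [0,0.01,-0.01],
    [0,0.01,0],
    [0,0,0],
    [0,0,0],
  ],
  xyz=[
    [0.007,0.01,0.003],
    [0.007,0.015,0.003],
    [0,0.005,0],
    [0,0,0],
  ],
  gripper=[0.085,0.085,0.085,0.085],
)

```text
clock: 8.8
ee_pos: [0.6007, -0.3173, 0.1533]
orientation: [-0.778, 1.718, -1.713]
force: [-0.4, 0.1, -1.2]
gripper_width: 0.0847
```

```bash
python3 - <<'E'
from h import *
a=-.2458-.48
for i in range(3): plan([.598,-.3225,.064],frame([0,0,-1],[np.cos(a),np.sin(a),0]))
print(env.state()['qvel'])
E
```

```text
t 8.8 tcp [ 0.6007 -0.3173  0.1533] F [-0.4  0.1 -1.2] w 0.0847
shift in tool now [0.0059 0.0893 0.0016]
turn [ 0.0021  0.0073 -0.0019]
shift after turn [0.0057 0.0893 0.0014]
t 8.8 tcp [ 0.6007 -0.3173  0.1533] F [-0.4  0.1 -1.2] w 0.0847
shift in tool now [0.0059 0.0893 0.0016]
turn [ 0.0021  0.0073 -0.0019]
shift after turn [0.0057 0.0893 0.0014]
t 8.8 tcp [ 0.6007 -0.3173  0.1533] F [-0.4  0.1 -1.2] w 0.0847
shift in tool now [0.0059 0.0893 0.0016]
turn [ 0.0021  0.0073 -0.0019]
shift after turn [0.0057 0.0893 0.0014]
[ 0.00311798 -0.0002106   0.00463668 -0.00360165  0.00725966  0.00942519
 -0.00255278]
```

Before descending I check in the wrist view (candidates: tall white/black jar on board at top (445,250); squat at (435,310); green look-alikes at (512,238) and (512,279); the tall white one fits).

Call:
arm_command(
  angular=[
    [0.002,0.007,0],
    [0,0,0],
    [0,0,0],
  ],
  xyz=[
    [0.005,0.008,0.001],
    [0.001,0.008,0],
    [0,0,0],
  ],
  gripper=[0.085,0.085,0.085],
)

```text
clock: 9.05
ee_pos: [0.599, -0.3222, 0.1381]
orientation: [-0.77, 1.717, -1.72]
force: [0.1, 0.2, 0.3]
gripper_width: 0.0849
```

```bash
python3 - <<'E'
from h import *
a=-.2458-.48
plan([.598,-.3225,.064],frame([0,0,-1],[np.cos(a),np.sin(a),0]))
s=snap('wrist','w9.png');p=env.state()['ee_pos'];R=Ro.from_rotvec(env.state()['orientation']).as_matrix()
print(proj(s,[.598,-.3225,.102]), 'axis at .102:',proj(s,p+R[:,1]*((.102-p[2])/R[2,1])))
E
```

```text
t 9.05 tcp [ 0.599  -0.3222  0.1381] F [0.1 0.2 0.3] w 0.0849
shift in tool now [ 0.0011  0.0741 -0.0008]
turn [-0.003   0.0013 -0.0031]
shift after turn [ 0.0009  0.0741 -0.0006]
[313.46368138 296.38934441] axis at .102: [315.83636288 294.46920168]
```

View pics/w9.png

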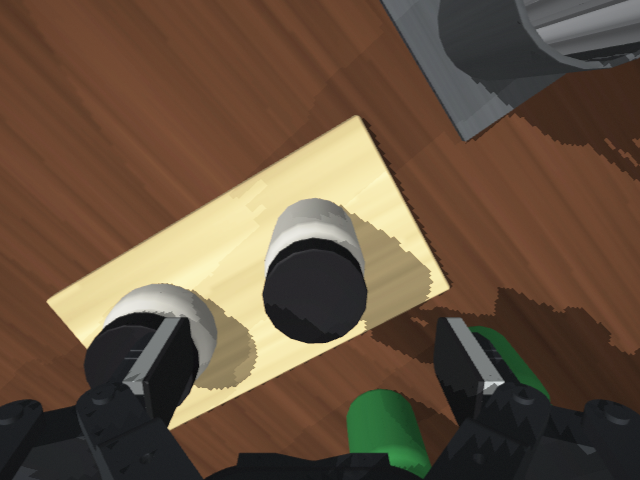

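Call:
arm_command(
  angular=[
    [0,0,0],
    [0,0,0],
    [0,0,0],
    [0,0,0],
    [0,0,0],
  ],
  xyz=[
    [0,0.018,0],
    [0,0.018,0],
    [0,0.018,0],
    [0,0.018,0],
    [0,0,0],
  ],
  gripper=[0.085,0.085,0.085,0.085,0.085],
)

```text
clock: 9.52
ee_pos: [0.6033, -0.3239, 0.0691]
orientation: [-0.763, 1.708, -1.725]
force: [-0.8, 0.2, -1.0]
gripper_width: 0.085
```

```bash
python3 - <<'E'
from h import *
a=-.2458-.48
plan([.598,-.3225,.064],frame([0,0,-1],[np.cos(a),np.sin(a),0]))
E
```

```text
t 9.52 tcp [ 0.6033 -0.3239  0.0691] F [-0.8  0.2 -1. ] w 0.085
shift in tool now [ 0.0025  0.005  -0.005 ]
turn [-0.0123  0.0011 -0.0063]
shift after turn [ 0.0025  0.0051 -0.0049]
```

Call:
arm_command(
  angular=[
    [-0.012,0,-0.006],
    [0,0,0],
    [0,0,0],
  ],
  xyz=[
    [0.0025,0.004,-0.005],
    [0,0,0],
    [0,0,0],
  ],
  gripper=[0.085,0.085,0.085],
)

```text
clock: 9.77
ee_pos: [0.5986, -0.3226, 0.0668]
orientation: [-0.774, 1.719, -1.72]
force: [1.0, 0.3, 0.4]
gripper_width: 0.0848
```

```bash
python3 - <<'E'
from h import *
a=-.2458-.48
plan([.598,-.3225,.064],frame([0,0,-1],[np.cos(a),np.sin(a),0]))
E
```

```text
t 9.77 tcp [ 0.5986 -0.3226  0.0668] F [1.  0.3 0.4] w 0.0848
shift in tool now [ 0.0003  0.0028 -0.0005]
turn [-0.0008  0.0013 -0.0003]
shift after turn [ 0.0003  0.0028 -0.0005]
```

Call:
arm_command(
  angular=[
    [0,0,0],
    [0,0,0],
    [0,0,0],
    [0,0,0],
    [0,0,0],
    [0,0,0],
    [0,0,0],
    [0,0,0],
  ],
  xyz=[
    [0,0.002,0],
    [0,0,0],
    [0,0,0],
    [0,0,0],
    [0,0,0],
    [0,0,0],
    [0,0,0],
    [0,0,0],
  ],
  gripper=[0.06,0.055,0.04,0.04,0.04,0.04,0.04,0.04],
  newtons=45,
)

```text
clock: 10.43
ee_pos: [0.5999, -0.3232, 0.0681]
orientation: [-0.771, 1.715, -1.722]
force: [-0.5, -0.4, -0.0]
gripper_width: 0.05
```

```bash
python3 - <<'E'
from h import *
a=-.2458-.48
plan([.598,-.3225,.064],frame([0,0,-1],[np.cos(a),np.sin(a),0]))
snap('wrist','w10.png')
E
```

```text
t 10.43 tcp [ 0.5999 -0.3232  0.0681] F [-0.5 -0.4 -0. ] w 0.05
shift in tool now [ 0.0007  0.0041 -0.0019]
turn [-0.0049  0.0012 -0.0017]
shift after turn [ 0.0007  0.0041 -0.0018]
```

View pics/w10.png

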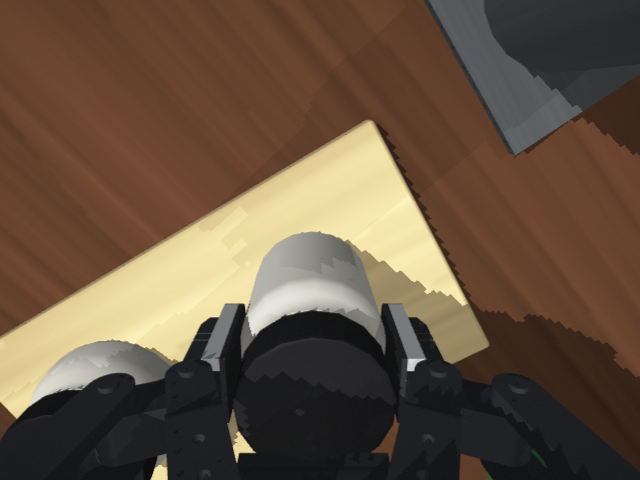

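Call:
arm_command(
  angular=[
    [0,0,0],
    [0,0,0],
    [0,0,0],
    [0,0,0],
    [0,0,0],
    [0,0,0],
    [0,0,0],
    [0,0,0],
    [0,0,0],
  ],
  xyz=[
    [0,0,0],
    [0,-0.006,0],
    [0,-0.012,0],
    [0,-0.02,0],
    [0,-0.025,0],
    [0,-0.025,0],
    [0,-0.025,0],
    [0,-0.025,0],
    [0,0,0],
  ],
  gripper=[0.03,0.03,0.03,0.03,0.03,0.03,0.03,0.03,0.03],
  newtons=60,
)

```text
clock: 11.23
ee_pos: [0.5973, -0.3222, 0.2147]
orientation: [-0.774, 1.72, -1.72]
force: [1.4, -0.5, -2.2]
gripper_width: 0.0492
```

```bash
python3 - <<'E'
from h import *
plan([.511,.0505,.24],frame([0,0,-1],mx))
snap('scene','s11.png')
s=load('top0.png');t=load('t8.png')
E
```

```text
t 11.23 tcp [ 0.5973 -0.3222  0.2147] F [ 1.4 -0.5 -2.2] w 0.0492
shift in tool now [-0.2219 -0.0253 -0.3117]
turn [-2.000e-04 -4.789e-01 -1.000e-04]
shift after turn [-0.3405 -0.0253 -0.1744]
```

View pics/s11.png

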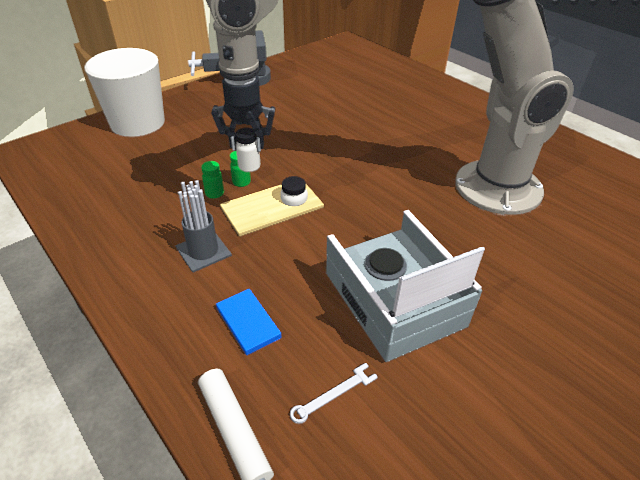

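Call:
arm_command(
  angular=[
    [0,-0.015,0],
    [0,-0.03,0],
    [0,-0.03,0],
    [0,-0.03,0],
    [0,-0.03,0],
    [0,-0.03,0],
    [0,-0.03,0],
    [0,-0.03,0],
    [0,-0.03,0],
    [0,-0.03,0],
    [0,-0.03,0],
    [0,-0.03,0],
    [0,-0.03,0],
    [0,-0.03,0],
    [0,-0.03,0],
    [0,-0.03,0],
    [0,-0.015,0],
    [0,0,0],
  ],
  xyz=[
    [-0.009,-0.0016,-0.008],
    [-0.018,-0.0016,-0.0156],
    [-0.018,-0.0016,-0.0156],
    [-0.018,-0.0016,-0.0156],
    [-0.018,-0.0016,-0.0156],
    [-0.018,-0.0016,-0.0156],
    [-0.018,-0.0016,-0.0156],
    [-0.018,-0.0016,-0.0156],
    [-0.018,-0.0016,-0.0156],
    [-0.018,-0.0016,-0.0156],
    [-0.018,-0.0016,-0.0156],
    [-0.018,-0.0016,-0.0156],
    [-0.018,-0.0016,-0.0156],
    [-0.018,-0.0016,-0.0156],
    [-0.018,-0.0016,-0.0156],
    [-0.018,-0.0016,-0.0156],
    [-0.009,0,-0.008],
    [0,0,0],
  ],
  gripper=[0.03,0.03,0.03,0.03,0.03,0.03,0.03,0.03,0.03,0.03,0.03,0.03,0.03,0.03,0.03,0.03,0.03,0.03],
)

```text
clock: 12.78
ee_pos: [0.4821, 0.0773, 0.2175]
orientation: [-1.146, 1.391, -1.329]
force: [-0.1, -1.0, -2.2]
gripper_width: 0.0491
```

```bash
python3 - <<'E'
from h import *
plan([.512,.0525,.19],frame([0,0,-1],mx))
E
```

```text
t 12.78 tcp [0.4821 0.0773 0.2175] F [-0.1 -1.  -2.2] w 0.0491
shift in tool now [0.0184 0.0259 0.0355]
turn [0.0489 0.049  0.0054]
shift after turn [0.0168 0.0275 0.035 ]
```

Call:
arm_command(
  angular=[
    [0.025,0.025,0.003],
    [0.024,0.024,0.002],
    [0,0,0],
    [0,0,0],
  ],
  xyz=[
    [0.008,0,0.017],
    [0.009,0,0.018],
    [0,0,0],
    [0,0,0],
  ],
  gripper=[0.03,0.03,0.03,0.03],
)

```text
clock: 13.12
ee_pos: [0.5144, 0.0487, 0.2139]
orientation: [-1.081, 1.389, -1.395]
force: [0.1, 0.1, -2.5]
gripper_width: 0.0492
```

```bash
python3 - <<'E'
from h import *
plan([.512,.0525,.16],frame([0,0,-1],mx))
E
```

```text
t 13.12 tcp [0.5144 0.0487 0.2139] F [ 0.1  0.1 -2.5] w 0.0492
shift in tool now [-0.0033  0.0538 -0.0034]
turn [-0.0017 -0.0056  0.0034]
shift after turn [-0.0031  0.0539 -0.0033]
```

Call:
arm_command(
  angular=[
    [0,-0.005,0.003],
    [0,0,0],
    [0,0,0],
    [0,0,0],
    [0,0,0],
    [0,0,0],
  ],
  xyz=[
    [-0.003,0.01,-0.003],
    [0,0.013,0],
    [0,0.013,0],
    [0,0.013,0],
    [0,0.005,0],
    [0,0,0],
  ],
  gripper=[0.03,0.03,0.03,0.03,0.03,0.03],
)

```text
clock: 13.62
ee_pos: [0.5129, 0.0473, 0.1542]
orientation: [-1.078, 1.394, -1.396]
force: [-0.4, 0.1, -2.6]
gripper_width: 0.0489
```

```bash
python3 - <<'E'
from h import *
plan([.512,.0525,.134],frame([0,0,-1],mx))
a=snap('scene','s12.png')['pixels'];cv2.imwrite('pics/s12c.png',cv2.resize(a[150:350,280:520,::-1],None,fx=3,fy=3))
E
```

```text
t 13.62 tcp [0.5129 0.0473 0.1542] F [-0.4  0.1 -2.6] w 0.0489
shift in tool now [-0.0048  0.0202 -0.0022]
turn [-0.001  -0.0099  0.0012]
shift after turn [-0.0048  0.0202 -0.0022]
```

View pics/s12c.png

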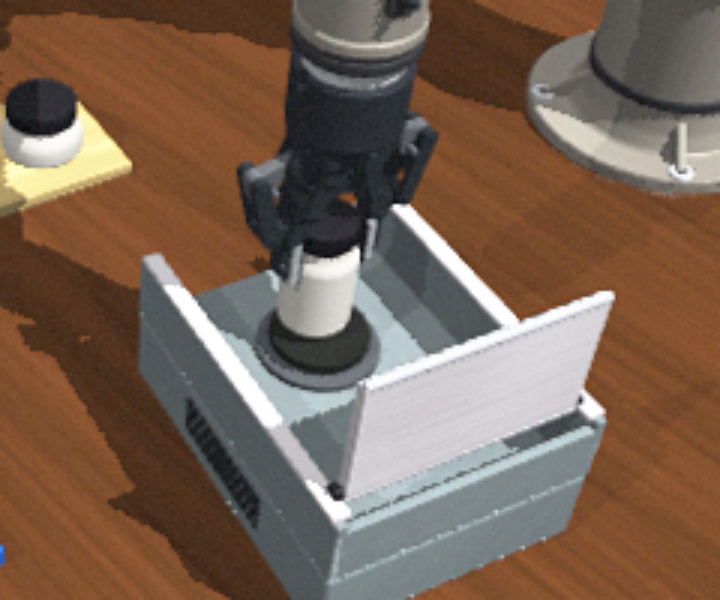

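Call:
arm_command(
  angular=[
    [0,-0.01,0],
    [0,0,0],
    [0,0,0],
  ],
  xyz=[
    [-0.005,0.004,-0.002],
    [0,0.003,0],
    [0,0,0],
  ],
  gripper=[0.03,0.03,0.03],
)

```text
clock: 13.92
ee_pos: [0.5131, 0.0531, 0.148]
orientation: [-1.081, 1.385, -1.389]
force: [-0.3, 0.6, -2.3]
gripper_width: 0.0493
```

```bash
python3 - <<'E'
from h import *
plan([.512,.0525,.134],frame([0,0,-1],mx))
E
```

```text
t 13.92 tcp [0.5131 0.0531 0.148 ] F [-0.3  0.6 -2.3] w 0.0493
shift in tool now [ 0.0009  0.014  -0.001 ]
turn [-0.0029  0.0005  0.0002]
shift after turn [ 0.0009  0.014  -0.0009]
```

Aligned and upright. Press down slowly.

Call:
arm_command(
  angular=[
    [0,0,0],
    [0,0,0],
    [0,0,0],
    [0,0,0],
    [0,0,0],
    [0,0,0],
  ],
  xyz=[
    [0,0.002,0],
    [0,0.002,0],
    [0,0.002,0],
    [0,0.002,0],
    [0,0.002,0],
    [0,0.002,0],
  ],
  gripper=[0.03,0.03,0.03,0.03,0.03,0.03],
)

```text
clock: 14.42
ee_pos: [0.5141, 0.0539, 0.1376]
orientation: [-1.079, 1.383, -1.39]
force: [-2.5, -0.2, 2.0]
gripper_width: 0.0492
```

Call:
arm_command(
  angular=[
    [0,0,0],
    [0,0,0],
    [0,0,0],
  ],
  xyz=[
    [0,0.002,0],
    [0,0.002,0],
    [0,0.002,0],
  ],
  gripper=[0.03,0.03,0.03],
)

```text
clock: 14.67
ee_pos: [0.5143, 0.0541, 0.1336]
orientation: [-1.079, 1.382, -1.39]
force: [-14.3, -2.2, 40.9]
gripper_width: 0.0492
```

Call:
arm_command(
  angular=[
    [0,0,0],
  ],
  xyz=[
    [0,0,0],
  ],
  gripper=[0.03],
)

```text
clock: 14.75
ee_pos: [0.5142, 0.0541, 0.1346]
orientation: [-1.079, 1.382, -1.391]
force: [-3.9, 0.2, 5.3]
gripper_width: 0.0498
```

Call:
arm_command(
  angular=[
    [0,0,0],
    [0,0,0],
    [0,0,0],
  ],
  xyz=[
    [0,0.0005,0],
    [0,0.0005,0],
    [0,0.0005,0],
  ],
  gripper=[0.03,0.03,0.03],
)

```text
clock: 15.0
ee_pos: [0.5141, 0.054, 0.1342]
orientation: [-1.079, 1.382, -1.391]
force: [-3.6, -0.6, 5.3]
gripper_width: 0.0494
```

```bash
python3 - <<'E'
from h import *
plan([.512,.0525,.134],frame([0,0,-1],mx))
a=snap('scene','s13.png')['pixels'];cv2.imwrite('pics/s13c.png',cv2.resize(a[150:350,280:520,::-1],None,fx=3,fy=3))
E
```

```text
t 15.0 tcp [0.5141 0.054  0.1342] F [-3.6 -0.6  5.3] w 0.0494
shift in tool now [ 0.002   0.0002 -0.0017]
turn [-0.0064  0.0006  0.0005]
shift after turn [ 0.002   0.0002 -0.0017]
```

View pics/s13c.png

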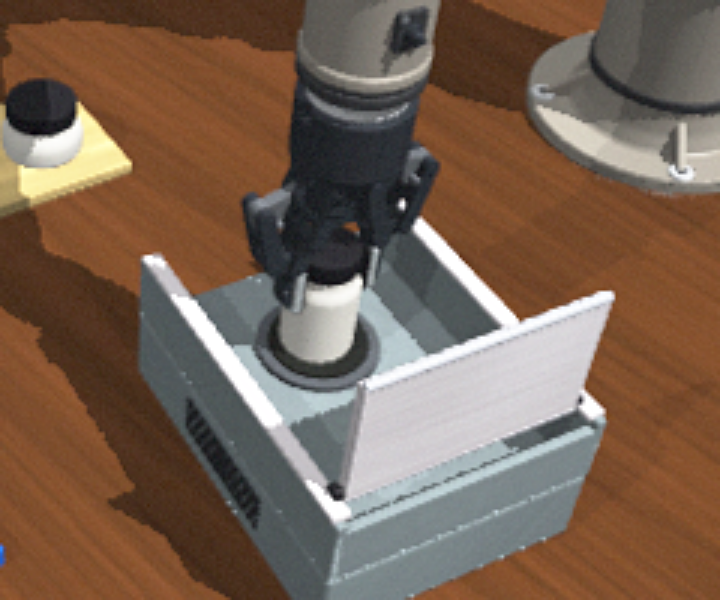

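Call:
arm_command(
  angular=[
    [0,0,0],
    [0,0,0],
  ],
  xyz=[
    [0,0.001,0],
    [0,0.001,0],
  ],
  gripper=[0.03,0.03],
)

```text
clock: 15.22
ee_pos: [0.5142, 0.0541, 0.1339]
orientation: [-1.08, 1.382, -1.392]
force: [-7.2, -0.6, 17.9]
gripper_width: 0.0492
```

Call:
arm_command(
  angular=[
    [0,0,0],
    [0,0,0],
  ],
  xyz=[
    [0,0.001,0],
    [0,0.001,0],
  ],
  gripper=[0.03,0.03],
)

```text
clock: 15.38
ee_pos: [0.5142, 0.0541, 0.134]
orientation: [-1.08, 1.381, -1.393]
force: [-6.6, -0.9, 13.2]
gripper_width: 0.0492
```

Call:
arm_command(
  angular=[
    [0,0,0],
    [0,0,0],
    [0,0,0],
    [0,0,0],
    [0,0,0],
    [0,0,0],
    [0,0,0],
  ],
  xyz=[
    [0,0.001,0],
    [0,0.001,0],
    [0,0.001,0],
    [0,0.001,0],
    [0,0.001,0],
    [0,0.001,0],
    [0,0.001,0],
  ],
  gripper=[0.03,0.03,0.03,0.03,0.03,0.03,0.03],
)

```text
clock: 15.97
ee_pos: [0.5141, 0.0541, 0.1339]
orientation: [-1.08, 1.38, -1.395]
force: [-6.2, -0.5, 14.6]
gripper_width: 0.0495
```

Call:
arm_command(
  angular=[
    [0,0,0],
    [0,0,0],
    [0,0,0],
    [0,0,0],
    [0,0,0],
    [0,0,0],
  ],
  xyz=[
    [0,0.001,0],
    [0,0.001,0],
    [0,0.001,0],
    [0,0.001,0],
    [0,0.001,0],
    [0,0.001,0],
  ],
  gripper=[0.03,0.03,0.03,0.03,0.03,0.03],
)

```text
clock: 16.47
ee_pos: [0.514, 0.0541, 0.1339]
orientation: [-1.081, 1.378, -1.398]
force: [-6.7, -0.5, 13.4]
gripper_width: 0.0495
```

```bash
python3 - <<'E'
from h import *
plan([.512,.0525,.134],frame([0,0,-1],mx))
a=snap('scene','s14.png')['pixels'];cv2.imwrite('pics/s14c.png',cv2.resize(a[150:350,280:520,::-1],None,fx=3,fy=3))
E
```

```text
t 16.47 tcp [0.514  0.0541 0.1339] F [-6.7 -0.5 13.4] w 0.0495
shift in tool now [ 0.002  -0.0001 -0.0015]
turn [-0.0095 -0.0004  0.0057]
shift after turn [ 0.002  -0.0001 -0.0015]
```

View pics/s14c.png

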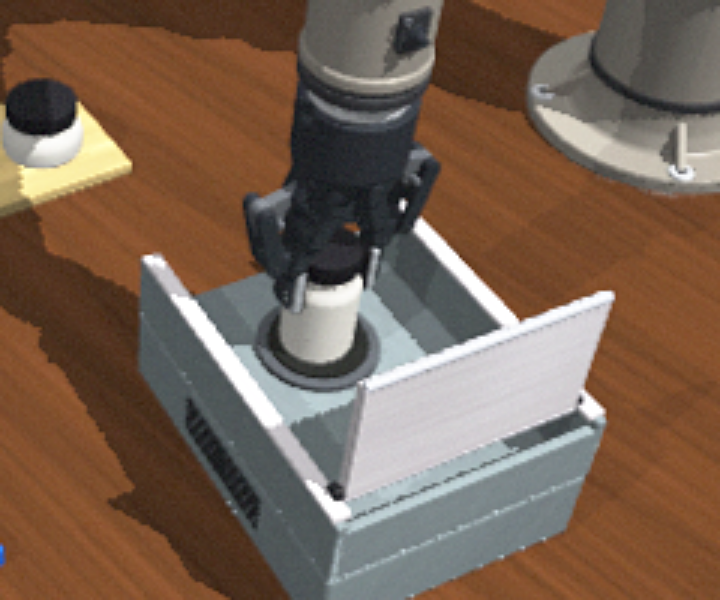

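Call:
arm_command(
  angular=[
    [0,0,0],
    [0,0,0],
    [0,0,0],
    [0,0,0],
    [0,0,0],
    [0,0,0],
    [0,0,0],
  ],
  xyz=[
    [0,-0.004,0],
    [0,-0.008,0],
    [0,-0.016,0],
    [0,-0.02,0],
    [0,-0.02,0],
    [0,-0.018,0],
    [0,0,0],
  ],
  gripper=[0.03,0.03,0.03,0.03,0.03,0.03,0.03],
)

```text
clock: 17.1
ee_pos: [0.5137, 0.0545, 0.2224]
orientation: [-1.081, 1.378, -1.397]
force: [1.0, -0.4, -2.6]
gripper_width: 0.0494
```

```bash
python3 - <<'E'
from h import *
a=-.2458-.48
plan([.599,-.323,.2],frame([0,0,-1],[np.cos(a),np.sin(a),0]))
E
```

```text
t 17.1 tcp [0.5137 0.0545 0.2224] F [ 1.  -0.4 -2.6] w 0.0494
shift in tool now [0.3453 0.0258 0.1744]
turn [-0.0105  0.4799  0.0027]
shift after turn [0.2258 0.0224 0.3144]
```

Call:
arm_command(
  angular=[
    [0,0.014,0],
    [0,0.028,0],
    [0,0.028,0],
    [0,0.028,0],
    [0,0.028,0],
    [0,0.028,0],
    [0,0.028,0],
    [0,0.028,0],
    [0,0.028,0],
    [0,0.028,0],
    [0,0.028,0],
    [0,0.028,0],
    [0,0.028,0],
    [0,0.028,0],
    [0,0.028,0],
    [0,0.028,0],
    [0,0.014,0],
    [0,0,0],
  ],
  xyz=[
    [0.0086,0,0.0074],
    [0.0172,0,0.0147],
    [0.0172,0,0.0147],
    [0.0172,0,0.0147],
    [0.0172,0,0.0147],
    [0.0172,0,0.0147],
    [0.0172,0,0.0147],
    [0.0172,0,0.0147],
    [0.0172,0,0.0147],
    [0.0172,0,0.0147],
    [0.0172,0,0.0147],
    [0.0172,0,0.0147],
    [0.0172,0,0.0147],
    [0.0172,0,0.0147],
    [0.0172,0,0.0147],
    [0.0172,0,0.0147],
    [0.0086,0,0.0074],
    [0,0,0],
  ],
  gripper=[0.03,0.03,0.03,0.03,0.03,0.03,0.03,0.03,0.03,0.03,0.03,0.03,0.03,0.03,0.03,0.03,0.03,0.03],
)

```text
clock: 18.6
ee_pos: [0.5822, -0.3633, 0.1973]
orientation: [-0.776, 1.757, -1.772]
force: [-0.2, -0.3, -1.9]
gripper_width: 0.0494
```

```bash
python3 - <<'E'
from h import *
a=-.2458-.48
plan([.599,-.323,.12],frame([0,0,-1],[np.cos(a),np.sin(a),0]))
E
```

```text
t 18.6 tcp [ 0.5822 -0.3633  0.1973] F [-0.2 -0.3 -1.9] w 0.0494
shift in tool now [-0.0434  0.0759 -0.0157]
turn [ 0.0077 -0.05    0.0363]
shift after turn [-0.0413  0.0773 -0.0142]
```

Call:
arm_command(
  angular=[
    [0,-0.025,0.018],
    [0.008,-0.025,0.018],
    [0,0,0],
    [0,0,0],
    [0,0,0],
  ],
  xyz=[
    [-0.014,0,-0.005],
    [-0.014,0,-0.005],
    [-0.012,0,-0.003],
    [0,0,0],
    [0,0,0],
  ],
  gripper=[0.03,0.03,0.03,0.03,0.03],
)

```text
clock: 19.02
ee_pos: [0.5997, -0.3199, 0.1928]
orientation: [-0.777, 1.723, -1.712]
force: [0.4, -1.2, -2.5]
gripper_width: 0.0492
```

```bash
python3 - <<'E'
from h import *
a=-.2458-.48
plan([.599,-.323,.085],frame([0,0,-1],[np.cos(a),np.sin(a),0]))
E
```

```text
t 19.02 tcp [ 0.5997 -0.3199  0.1928] F [ 0.4 -1.2 -2.5] w 0.0492
shift in tool now [0.003  0.1078 0.0021]
turn [ 0.0055  0.0051 -0.0024]
shift after turn [0.0027 0.1078 0.0015]
```

Call:
arm_command(
  angular=[
    [0.005,0.005,-0.002],
    [0,0,0],
    [0,0,0],
    [0,0,0],
    [0,0,0],
    [0,0,0],
  ],
  xyz=[
    [0.003,0.015,0.002],
    [0,0.022,0],
    [0,0.022,0],
    [0,0.022,0],
    [0,0.012,0],
    [0,0,0],
  ],
  gripper=[0.03,0.03,0.03,0.03,0.03,0.03],
)

```text
clock: 19.52
ee_pos: [0.6054, -0.3158, 0.1012]
orientation: [-0.775, 1.706, -1.714]
force: [0.4, 0.8, -2.1]
gripper_width: 0.0493
```

```bash
python3 - <<'E'
from h import *
a=-.2458-.48
plan([.599,-.323,.068],frame([0,0,-1],[np.cos(a),np.sin(a),0]))
E
```

```text
t 19.52 tcp [ 0.6054 -0.3158  0.1012] F [ 0.4  0.8 -2.1] w 0.0493
shift in tool now [ 0.0098  0.0331 -0.0004]
turn [-0.007   0.0128 -0.0053]
shift after turn [ 0.0096  0.0332 -0.    ]
```

Call:
arm_command(
  angular=[
    [-0.007,0.006,-0.005],
    [0,0.006,0],
    [0,0,0],
  ],
  xyz=[
    [0.005,0.006,0],
    [0.004,0.006,0],
    [0,0,0],
  ],
  gripper=[0.03,0.03,0.03],
)

```text
clock: 19.77
ee_pos: [0.6006, -0.3224, 0.0902]
orientation: [-0.774, 1.718, -1.72]
force: [0.5, -0.3, -3.5]
gripper_width: 0.0491
```

```bash
python3 - <<'E'
from h import *
a=-.2458-.48
plan([.599,-.323,.068],frame([0,0,-1],[np.cos(a),np.sin(a),0]))
E
```

```text
t 19.77 tcp [ 0.6006 -0.3224  0.0902] F [ 0.5 -0.3 -3.5] w 0.0491
shift in tool now [ 0.0015  0.0222 -0.0008]
turn [-0.0011  0.0018 -0.0005]
shift after turn [ 0.0015  0.0222 -0.0008]
```

Call:
arm_command(
  angular=[
    [0,0,0],
    [0,0,0],
    [0,0,0],
    [0,0,0],
  ],
  xyz=[
    [0.001,0.008,0],
    [0,0.006,0],
    [0,0.002,0],
    [0,0,0],
  ],
  gripper=[0.03,0.03,0.03,0.03],
)

```text
clock: 20.1
ee_pos: [0.601, -0.325, 0.0753]
orientation: [-0.77, 1.715, -1.724]
force: [0.6, 0.7, -3.2]
gripper_width: 0.0492
```

Call:
arm_command(
  angular=[
    [0,0,0],
    [0,0,0],
  ],
  xyz=[
    [0,0.0015,0],
    [0,0.0015,0],
  ],
  gripper=[0.03,0.03],
)

```text
clock: 20.27
ee_pos: [0.6014, -0.3252, 0.0726]
orientation: [-0.769, 1.714, -1.724]
force: [-0.8, 0.1, -3.4]
gripper_width: 0.0491
```

```bash
python3 - <<'E'
from h import *
a=-.2458-.48
plan([.599,-.323,.068],frame([0,0,-1],[np.cos(a),np.sin(a),0]))
snap('scene','s15.png')
E
```

```text
t 20.27 tcp [ 0.6014 -0.3252  0.0726] F [-0.8  0.1 -3.4] w 0.0491
shift in tool now [-0.0001  0.0046 -0.0033]
turn [-0.0065  0.0001 -0.0018]
shift after turn [-0.0001  0.0046 -0.0033]
```

View pics/s15.png

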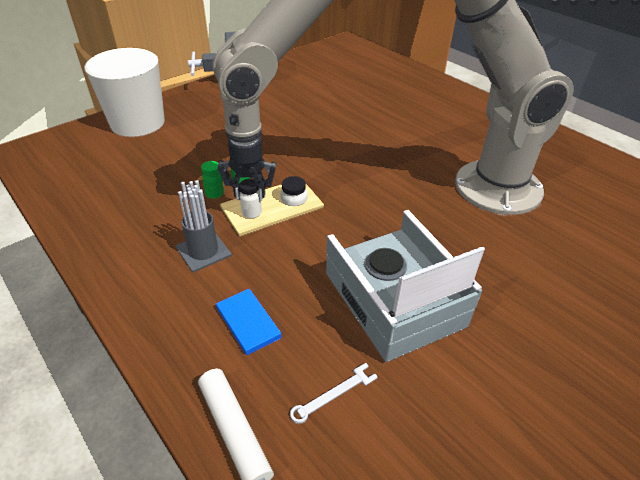

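Call:
arm_command(
  angular=[
    [-0.006,0,-0.002],
    [0,0,0],
  ],
  xyz=[
    [0,0.0015,-0.002],
    [0,0.0015,0],
  ],
  gripper=[0.03,0.03],
)

```text
clock: 20.48
ee_pos: [0.6001, -0.3238, 0.0696]
orientation: [-0.774, 1.72, -1.721]
force: [-0.0, 0.4, -2.9]
gripper_width: 0.0492
```

Call:
arm_command(
  angular=[
    [0,0,0],
  ],
  xyz=[
    [0,0.0015,0],
  ],
  gripper=[0.03],
)

```text
clock: 20.57
ee_pos: [0.6002, -0.3237, 0.0682]
orientation: [-0.774, 1.72, -1.721]
force: [-2.9, 0.6, 14.5]
gripper_width: 0.049
```

Call:
arm_command(
  angular=[
    [0,0,0],
  ],
  xyz=[
    [0,0.001,0],
  ],
  gripper=[0.03],
)

```text
clock: 20.65
ee_pos: [0.6004, -0.3237, 0.0682]
orientation: [-0.773, 1.72, -1.721]
force: [-5.0, 2.6, 11.3]
gripper_width: 0.0492
```

Call:
arm_command(
  angular=[
    [0,0,0],
    [0,0,0],
    [0,0,0],
    [0,0,0],
    [0,0,0],
    [0,0,0],
    [0,0,0],
  ],
  xyz=[
    [0,0,0],
    [0,0,0],
    [0,0,0],
    [0,0,0],
    [0,0,0],
    [0,0,0],
    [0,0,0],
  ],
  gripper=[0.04,0.052,0.058,0.066,0.075,0.085,0.085],
  newtons=20,
)

```text
clock: 21.23
ee_pos: [0.6022, -0.3244, 0.0701]
orientation: [-0.77, 1.716, -1.723]
force: [1.0, -0.2, -0.6]
gripper_width: 0.0852
```

```bash
python3 - <<'E'
from h import *
a=-.2458-.48
plan([.599,-.323,.168],frame([0,0,-1],[np.cos(a),np.sin(a),0]))
snap('wrist','w16.png')
E
```

```text
t 21.23 tcp [ 0.6022 -0.3244  0.0701] F [ 1.  -0.2 -0.6] w 0.0852
shift in tool now [ 0.0009 -0.0979 -0.0029]
turn [-0.0047  0.0004 -0.0013]
shift after turn [ 0.0011 -0.0979 -0.0033]
```

View pics/w16.png

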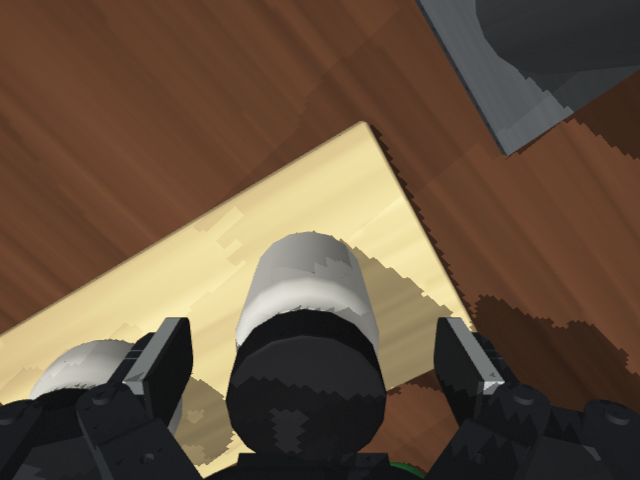

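Released, jar upright with clear fingers. Rise straight up.

Call:
arm_command(
  angular=[
    [0,0,0],
    [0,0,0],
    [0,0,0],
    [0,0,0],
    [0,0,0],
    [0,0,0],
    [0,0,0],
    [0,0,0],
  ],
  xyz=[
    [0,-0.01,-0.002],
    [0,-0.015,0],
    [0,-0.02,0],
    [0,-0.025,0],
    [0,-0.03,0],
    [0,-0.03,0],
    [0,-0.03,0],
    [0,0,0],
  ],
  gripper=[0.085,0.085,0.085,0.085,0.085,0.085,0.085,0.085],
)

```text
clock: 21.95
ee_pos: [0.5979, -0.3214, 0.2394]
orientation: [-0.774, 1.72, -1.72]
force: [1.0, -0.1, 0.5]
gripper_width: 0.0851
```

Call:
arm_command(
  angular=[
    [0,0,0],
    [0,0,0],
    [0,0,0],
    [0,0,0],
    [0,0,0],
    [0,0,0],
    [0,0,0],
    [0,0,0],
  ],
  xyz=[
    [0.015,0,-0.015],
    [0.015,0,-0.015],
    [0.015,0,-0.015],
    [0.015,0,-0.015],
    [0.015,0,-0.015],
    [0.015,0,-0.015],
    [0,0,0],
    [0,0,0],
  ],
  gripper=[0.085,0.085,0.085,0.085,0.085,0.085,0.085,0.085],
)

```text
clock: 22.62
ee_pos: [0.4674, -0.3286, 0.2478]
orientation: [-0.764, 1.706, -1.726]
force: [0.6, -0.6, -0.2]
gripper_width: 0.085
```

```bash
python3 - <<'E'
from h import *
print(env.state()['ee_pos'],env.state()['clock'])
snap('scene','s17.png');snap('top','t17.png')
E
```

```text
[ 0.46741109 -0.32855199  0.24784269] 22.6167
```

View pics/s17.png

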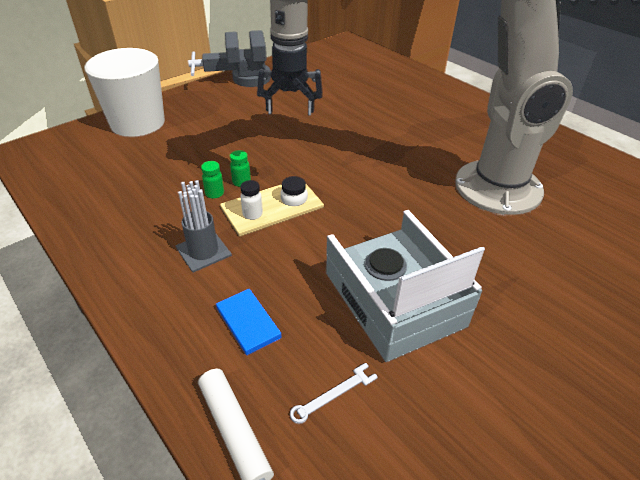

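View pics/t17.png

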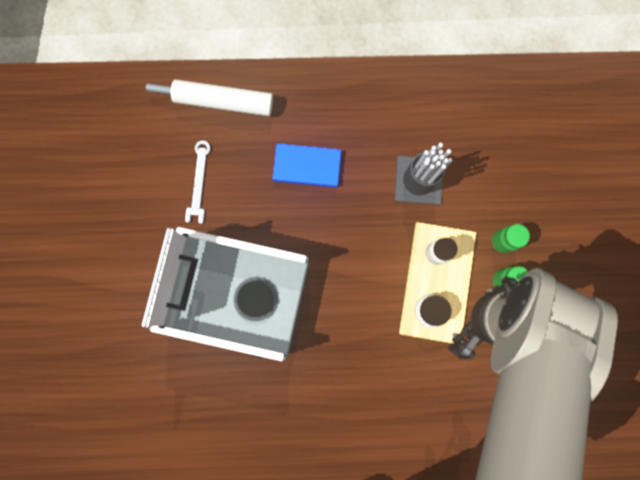

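The jar stands upright on the board at top-view pixel (445,250), the same as at the start. The cover is folded, the pad has sprung back up, and the other things are unmoved.

```bash
python3 - <<'E'
from h import *
print(env.finish_job())
E
```

```text
the job is handed in; nothing more can be done
None
```

The job is done and handed in at about 23 s of the 72 s allowed; no verdict was reported.

- **Cover:** I pushed it back by its handle with closed, tilted fingers until it stopped moving, at about 20 N. The last top view shows the two panels standing flat against each other.
- **Pad:** I pressed the jar upright on the pad until it stopped about 10 mm down. It stayed down for about 1.3 s at roughly 13–18 N.
- **Jar:** It is back on the wooden board, upright and at the same place in the image as before. It met the board at the same gripper height as when I picked it up, so it did not slip in the grip.
- **Last views:** The pad has sprung back up and the robot touches nothing. The squat jar, rod pot, offcut and wrench look unmoved; in the top view the arm partly hides one of the green jars.

**What disagreed:**
- **Start of the cover:** it was already slightly folded, not fully spread.
- **Pad position:** estimates from the different views differed by up to about 9 mm, so I used a middle value. The jar still stood wholly on the pad.
- **Press force:** it briefly peaked at about 41 N, on the jar and not on the gripper's body. I then eased off for about 0.4 s, and the pad may have come up by about 1 mm before the 1.3 s hold.

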